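Home the filling carousel with its fold-out crank and load the jars

ROBOT

A 6-joint arm with a two-finger parallel gripper is mounted at the origin on the work surface. World frame = base frame: x ahead of the robot, y to its left, z up, the work surface at z = 0. Lengths are in mm, angles in rad, forces in N, time in s.
With the tool pointing down it reaches from about 325 to 775 mm from the base axis. Payload 9.3 kg.
Tool frame: the origin (TCP) lies midway between the tips of the shut fingers; the grasp point (between the pads) lies 19 mm behind it (r.grip_point_offset is the distance from the TCP to the grasp point, in mm); z points along the fingers, y is the line along which they close (so a half turn about z gives the same grasp; the last joint's range is limited). The gripper opens to 85 mm and grips with 20 to 120 N. Pads are 22 mm wide; open, the fingers measure 114 mm over their backs; the gripper's body (76 mm by 85 mm) begins 54 mm behind the grasp point. The pads swing forward as they close: fully open they stand 13 mm farther back than shut.
Start: joints at [1.19, 0.259, 0.021, 1.334, 0, 1.418], TCP at [124.211, 535.788, 206.679] pointing down, gripper open.
Joint ranges: [-3.04, 3.04], [-0.91, 1.82], [-1.04, 1.36], [-1.92, 1.95], [-1.52, 1.45], [-3.14, 3.14]. Speed limits (rad/s): [2.22, 2.22, 2.79, 3.14, 3.14, 3.14].

INTERFACE

Orientations are given as [roll, pitch, yaw] about the fixed x, y, z axes, in that order (R = Rz(yaw) Ry(pitch) Rx(roll)).
In Python, from plant import status, camera, order, r gives the robot as it stands.
- The arm moves only by the tool jog_arm, never from a script. Its argument "commands" is text: rows parted by semicolons, each of 5 numbers parted by spaces: the shift along the tool's x, y, z in cm, then the turn about the tool's z in degrees, then the finger opening in cm, from 0 to 8.54. A call has 1 to 8 rows; each row shifts and turns the commanded pose from where the row before left it, along the tool's axes as they then stand; what a row does not reach is not made up. A row lasts 1/8 s, in which the tool goes at most 62.5 mm and 10.7 degrees, less where a joint would pass 70% of its speed; a pose out of reach is approached as far as the arm can. A call is refused whole if a number of a shift passes 6.25 or a number of a turn 10.7, either way. A call with a gripper value outside its range is refused whole. The fingers move at their own pace and stop on an object; "newtons" is the grip in N (left out, the last holds). Time passes only in rows, so rows that do not move let the fingers close. It gives the time, the measured TCP pose, the force, the opening and the grip force at its end, in the units of the state.
- status.state(): the state, without advancing time (a new reading comes with each control period).
- camera(name): name is "scene" or "top"; returns a dict with "img" (400x640x3 uint8, red, green, blue), "range_z" (400x640 float32, mm along the optical axis (not along the pixel's ray), 0 where there is no reading), "fx", "fy", "cx", "cy" (pixels), "rvec" (rotation vector, rad) and "tvec" (3), from world to camera coordinates, as OpenCV has them. Camera axes: x right, y down, z forward; pixel columns grow to the right and rows downward; lengths in mm; the calibration is good to about 2 mm. A picture is of the moment at which its call begins.
- order.hand_in(): hands the job in; it is judged then, once.
The state is a dict: "t": time; "joint_pos": joint angles; "joint_velocities": joint speeds; "joint_torque": joint torques, N m; "tool_pos": TCP position; "ee_rot": TCP orientation; "ft_force": force on the tool from outside, world axes, zero at the start; "moment": the same for the moment, N m; "gripper_width": opening from 0.0 (shut) to 1.0 (fully open); "grip_force": force on a finger pad.
Only numpy, scipy, OpenCV 4.12 (cv2) and the standard library are available. Lean on these libraries where they do the work, as an engineer would, in place of code of your own. Each camera call takes 0.05 s, during which the arm holds its last target. There are 200 camera calls.

TASK

Swing the folding crank handle of the filling carousel fully upright and crank slowly until the high spot of the carousel's rim stops right under the fixed pointer, then fold the handle flat again, all while the carousel is still empty. Then stand every wide squat jar upright on the carousel, well inside its rim, with the high spot still under the pointer. Leave the slim bottles, the dish and the beaker where they are.

Things in the scene. Friction and masses are not known exactly. Their poses are not given: they have to be found in the camera images.
- crank_fold (a joint): hinge of the folding crank handle on the hand wheel: 0 = folded flat, lying inward over the wheel; 1.571 = standing upright (end stop). Starts between 0 and 0.12. Friction hinge (0.09 N m): stays where it is left
- handwheel (a joint): turn of the hand wheel about its vertical axis (rad, 0 at the start, grows counter-clockwise seen from above, endless both ways). The black wheel is 140 mm across. It drives the carousel the same way round, three turns of the wheel to one of the carousel; friction (about 0.12 N m in all at the wheel) holds it where it is left
- wheel_centre (a point): on the hand wheel's vertical axis, on its upper face (56 mm above the bench). Turns with the wheel; its x axis points towards the handle's hinge
- handle_pivot (a point): the fold hinge of the crank handle, 54 mm from the wheel's axis and 22 mm above the wheel's face. The hinge line is level and square to the radius (tangential), so the handle swings up and outward from over the wheel's centre
- handle_grip (a point): middle of the handle's grey sleeve, 62 mm from the hinge along the handle. The sleeve is round, 20 mm thick, 55 mm long (27 to 82 mm from the hinge) and spins freely about the handle's length. Folded, it lies level about 22 mm above the wheel's face with 12 mm of air beneath it
- deck_centre (a point): centre of the upper face of the carousel: a flat aluminium disc 240 mm across with its face 48 mm above the bench, a hub 28 mm thick and 30 mm tall in its middle and thin lines marking four quarters. Turns with the carousel; z up. There is room for four jars with centres about 70 mm from the axis
- high_spot (a point): peak of the raised hump on the carousel's rim: the rim rises in steps to this highest place, 16 mm above the deck, 113 mm from the carousel's axis
- pointer_tip (a point): tip of the fixed pointer, a dark steel bracket standing on the bench outside the carousel; its thin finger points inward over the rim, tip 113 mm from the carousel's axis and 80 mm above the bench, and post up to 83 mm high, 150 mm from the axis. The hump passes 6 mm below the tip. Its place round the carousel differs from start to start
- jar1: one of the wide squat glass jars: closed, empty, thick heavy bottom, body 66 mm across up to 40 mm high, narrowing to a neck 38 mm across at 50 mm and a black cap 46 mm across from 56 to 78 mm above the base; 0.13 to 0.24 kg. Origin: centre of the underside, z up the jar. Starts standing on the bench (z = 0). The number of jars varies: 2 to 4 are present, others are None
- jar2: one of the wide squat glass jars: closed, empty, thick heavy bottom, body 66 mm across up to 40 mm high, narrowing to a neck 38 mm across at 50 mm and a black cap 46 mm across from 56 to 78 mm above the base; 0.13 to 0.24 kg. Origin: centre of the underside, z up the jar. Starts standing on the bench (z = 0). The number of jars varies: 2 to 4 are present, others are None
- jar3: one of the wide squat glass jars: closed, empty, thick heavy bottom, body 66 mm across up to 40 mm high, narrowing to a neck 38 mm across at 50 mm and a black cap 46 mm across from 56 to 78 mm above the base; 0.13 to 0.24 kg. Origin: centre of the underside, z up the jar. Starts standing on the bench (z = 0). The number of jars varies: 2 to 4 are present, others are None
- jar4: one of the wide squat glass jars: closed, empty, thick heavy bottom, body 66 mm across up to 40 mm high, narrowing to a neck 38 mm across at 50 mm and a black cap 46 mm across from 56 to 78 mm above the base; 0.13 to 0.24 kg. Origin: centre of the underside, z up the jar. Starts standing on the bench (z = 0). The number of jars varies: 2 to 4 are present, others are None
- slim1: bystander: tall slim glass bottle with black cap, 44 mm across, 150 mm high, standing; origin: centre of the underside
- slim2: bystander: another tall slim bottle, as slim1
- dish: bystander: flat clear round dish, 54 mm across, 14 mm high, lying among the jars; origin: centre of the underside
- beaker: bystander: open glass beaker, 70 mm across, 90 mm high; origin: centre of the underside

How it is judged (in metres and radians):
On the way, in this order (a step that is already met when the one before it is completed fails the run):
1. the crank handle is swung out upright (value of joint crank_fold above 1.35 rad), for 0.2 s.
2. with the handle out, the high spot stands still under the pointer (value of joint crank_fold above 1.2 rad and horizontal distance between high_spot and pointer_tip below 0.008 m and velocity of joint handwheel between -0.12 and 0.12 rad/s), for 0.4 s.
3. the handle is folded flat, the high spot still under the pointer and no jar on the carousel yet (value of joint crank_fold below 0.15 rad and horizontal distance between high_spot and pointer_tip below 0.009 m and horizontal distance between each of jar1, jar2, jar3, jar4 and deck_centre above 0.12 m), for 0.2 s.
At the end, for the whole second after the job is handed in: The handle is folded flat (within 0.15 rad), the high spot is within 9 mm of the pointer tip in plan, and every jar present stands upright and at rest on the carousel's deck, its centre within 97 mm of the carousel's axis (value of joint crank_fold below 0.15 rad and horizontal distance between high_spot and pointer_tip below 0.009 m and horizontal distance between each of jar1, jar2, jar3, jar4 and deck_centre below 0.097 m and z of jar1 in the frame of deck_centre between -0.008 and 0.008 m and angle between each of jar1, jar2, jar3, jar4's own z axis and vertical below 0.1 rad and linear speed of each of jar1, jar2, jar3, jar4 below 0.03 m/s and z of jar2 in the frame of deck_centre between -0.008 and 0.008 m and z of jar3 in the frame of deck_centre between -0.008 and 0.008 m and z of jar4 in the frame of deck_centre between -0.008 and 0.008 m); the robot touches nothing.
It fails at once if a slim bottle, the dish or the beaker is moved more than 6 cm (distance of any of slim1, slim2, dish, beaker from where it was at the start of the episode above 0.06 m).
It fails at once if the hand wheel is spun faster than one turn a second (velocity of joint handwheel above 6.3 rad/s or velocity of joint handwheel below -6.3 rad/s).
Of jar1, jar2, jar3, jar4 only 2 to 4 are there at a start; the rules pass over those that are not, and their reading is None.
At some moment in a run one of jar1, jar2, jar3, jar4 may be knocked a few centimetres aside while the robot is not near it.
It also fails if it takes over 210 s, if anything falls off the work surface, if the arm or the gripper's body presses on something with over 40 N, if the wrist force passes 120 N, or if a joint passes its speed limit or range.

## Working session

There is one attempt and no reset: what is moved stays moved. The work goes in short steps, Python scripts to look and compute and a tool call to move; the robot and the scene stay as the last step left them, time stands still between calls to the robot, and variables do not carry over. Pictures are saved under pics/ and viewed, at most 18 in all, crops included, and the job is handed in when it is done.

Besides the shell and the picture viewer there is one more tool, called after "Request:" as a command line: name --argument value ..., lists and objects as JSON in quotes. jog_arm: Moves the arm, as the interface text tells. Its arguments: {"type":"object","properties":{"commands":{"type":"string"},"newtons":{"type":"number"}},"required":["commands"]}

```bash
mkdir -p pics; ls
cat > h.py <<'E'
import numpy as np, cv2
from plant import status, camera, order, r
def cam(n):
    c=camera(n); R=cv2.Rodrigues(np.array(c["rvec"],float))[0]; c["R"]=R; c["t"]=np.array(c["tvec"],float).ravel(); return c
def ray(c,u,v,z):
    d=c["R"].T@np.array([(u-c["cx"])/c["fx"],(v-c["cy"])/c["fy"],1.]); o=-c["R"].T@c["t"]
    return o+d*(z-o[2])/d[2]
def cloud(c):
    v,u=np.mgrid[:400,:640]; Z=c["range_z"].astype(float)
    P=np.stack([(u-c["cx"])/c["fx"]*Z,(v-c["cy"])/c["fy"]*Z,Z],-1)
    W=(P-c["t"])@c["R"]; W[Z==0]=np.nan; return W
def proj(c,p):
    q=c["R"]@np.array(p,float)+c["t"]; return q[0]/q[2]*c["fx"]+c["cx"],q[1]/q[2]*c["fy"]+c["cy"]
def save(c,name,box=None,s=1):
    im=c["img"][:,:,::-1]
    if box: im=im[box[1]:box[3],box[0]:box[2]]
    cv2.imwrite("pics/"+name+".png",cv2.resize(im,None,fx=s,fy=s,interpolation=cv2.INTER_CUBIC))
E
python3 - <<'E'
from h import *
for n in("top","scene"):
    c=cam(n); save(c,n+"0",s=1.25); print(n,-c["R"].T@c["t"],c["fx"],c["R"].round(2).tolist())
print(status.state())
E
```

```text
pics
top [ 364.8527913   -74.60046667 1353.77575576] 468.6116851788193 [[-0.01, -1.0, -0.01], [-0.99, 0.01, -0.16], [0.16, 0.01, -0.99]]
scene [1101.56145868 -972.34023505 1058.5120243 ] 511.77257492650045 [[0.87, 0.49, -0.02], [0.33, -0.6, -0.73], [-0.37, 0.63, -0.69]]
{'t': 0.1, 'joint_pos': array([1.19041694e+00, 2.59114302e-01, 2.08378381e-02, 1.33370956e+00,
       1.41404552e-05, 1.41821756e+00]), 'joint_velocities': array([ 3.41428504e-04, -8.43898909e-04,  2.90636149e-03, -5.36148849e-04,
        8.65247487e-05,  3.17547366e-04]), 'joint_torque': array([ 5.36187552e-03, -5.56696701e+01,  3.45070481e+01,  1.16894886e-02,
       -1.59080951e-04,  3.93630046e-06]), 'tool_pos': array([124.09104353, 535.52542758, 206.13844985]), 'ee_rot': array([-3.14041892e+00, -1.94795656e-04,  2.91379191e+00]), 'ft_force': array([-0.1658734 , -0.16340967,  0.53527715]), 'moment': array([-0.00814259, -0.03274629,  0.0517009 ]), 'grip_force': 0.0, 'gripper_width': 1.001229111515599}
```

View pics/top0.png

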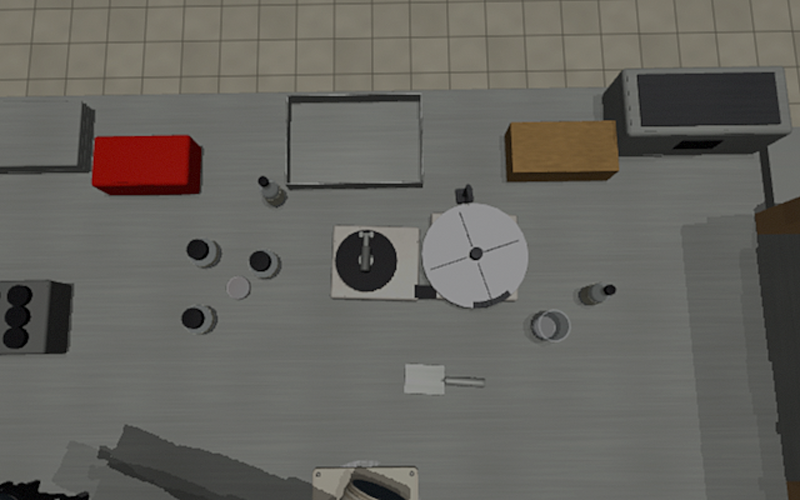

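View pics/scene0.png

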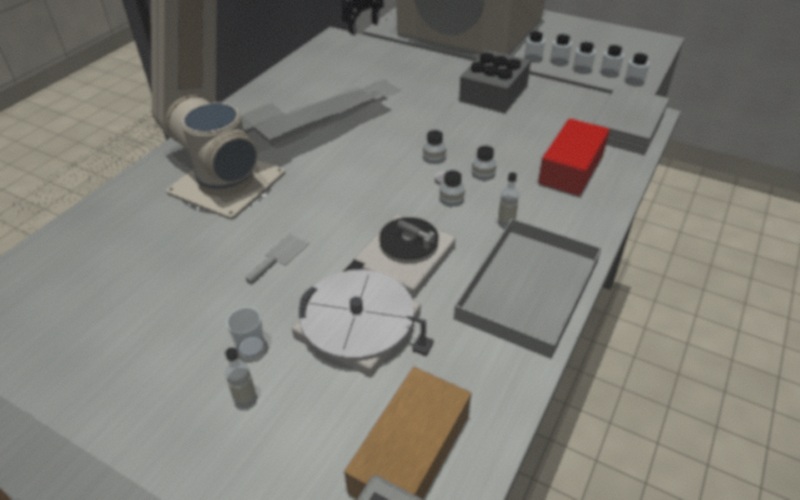

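The top view (scaled 1.25×) shows three squat jars at about (200,250), (262,262) and (195,320). The wheel is at (366,260), the deck hub at (476,254), the pointer at (465,195), and the hump at about (490,302). The dish is at (238,288) and the slim bottle at (272,190).

```bash
cat >> h.py <<'E'
def meas(c,verb=True):
    g=cv2.cvtColor(c["img"],cv2.COLOR_RGB2GRAY)
    W=cloud(c); out={}
    m=(W[...,2]>150)*0
    return g,W
def comps(mask,amin=15):
    n,l,s,ct=cv2.connectedComponentsWithStats(mask.astype(np.uint8))
    return [(ct[i],s[i]) for i in range(1,n) if s[i][4]>=amin]
E
python3 - <<'E'
from h import *
c=cam("top"); g,W=meas(c)
save(c,"top_crop",(255,140,435,260),4)
dark=g<45
for ct,s in comps(dark):
    if 100<ct[0]<520 and 120<ct[1]<300: print("dark",ct.round(1),s, "z48",ray(c,*ct,48).round(),"z78",ray(c,*ct,78).round(), "z",np.nanmedian(W[int(ct[1]),int(ct[0])]).round(),W[int(ct[1]),int(ct[0])].round())
for n,u,v in(("hub",476/1.25,254/1.25),("wheel",366/1.25,260/1.25)): print(n,W[int(v),int(u)],ray(c,u,v,60))
# deck: cloud points by height
Z=W[...,2]; box=np.zeros(Z.shape,bool); box[150:260,330:430]=1
m=box&(abs(Z-48)<5); P=W[m]; (x,y),rad=cv2.minEnclosingCircle(P[:,:2].astype(np.float32)); print("deck",m.sum(),x,y,rad,np.median(P[:,2]))
m=box&(Z>54)&(Z<70); P=W[m]; 
ang=np.degrees(np.arctan2(P[:,1]-y,P[:,0]-x)); rr=np.hypot(P[:,1]-y,P[:,0]-x)
for a,q,z in sorted(zip(ang,rr,P[:,2])): 
    if q>90: print(int(a),int(q),int(z),end="; ")
b2=np.zeros(Z.shape,bool); b2[140:175,355:390]=1
m=b2&(Z>68); print("\nptr",W[m].round()[:40].tolist())
E
```

```text
dark [438.3 136.4] [404 101  90  44 727] z48 [ 772. -430.   48.] z78 [ 763. -422.   78.] z 73.0 [ 766. -422.   73.]
dark [130.8 143.2] [  74  109   87   47 1115] z48 [767. 460.  48.] z78 [757. 447.  78.] z 443.0 [753. 443.  95.]
dark [210.5 145. ] [207 141   8   9  52] z48 [758. 228.  48.] z78 [749. 221.  78.] z 206.0 [727. 206. 150.]
dark [283.8 148.4] [229 147 109   5 323] z48 [744.  16.  48.] z78 [735.  14.  78.] z 32.0 [750.  20.  32.]
dark [370.8 156.9] [365 148  13  15  90] z48 [ 715. -233.   48.] z78 [ 707. -230.   78.] z 29.0 [ 723. -233.   29.]
dark [292.6 209.7] [ 269  185   48   48 1594] z48 [565.  -8.  48.] z78 [560. -10.  78.] z 94.0 [560.  -9.  94.]
dark [158.  199.4] [150 192  17  16 222] z48 [600. 374.  48.] z78 [595. 364.  78.] z 365.0 [595. 365.  83.]
dark [207.8 208.6] [200 201  17  16 218] z48 [572. 232.  48.] z78 [567. 225.  78.] z 227.0 [569. 227.  76.]
dark [379.  204.8] [376 200   9   8  23] z48 [ 575. -252.   48.] z78 [ 570. -248.   78.] z 84.0 [ 572. -244.   84.]
dark [339.7 233.5] [332 228  17  11 163] z48 [ 496. -139.   48.] z78 [ 493. -138.   78.] z 35.0 
[... 3194 characters left out ...]
.0, 81.0], [727.0, -242.0, 77.0], [726.0, -232.0, 69.0], [723.0, -233.0, 81.0], [722.0, -236.0, 83.0], [722.0, -238.0, 84.0], [723.0, -242.0, 79.0], [722.0, -234.0, 75.0], [718.0, -235.0, 86.0], [718.0, -238.0, 88.0], [719.0, -241.0, 83.0], [716.0, -236.0, 83.0], [716.0, -238.0, 86.0], [717.0, -242.0, 80.0], [714.0, -236.0, 82.0], [714.0, -239.0, 81.0], [713.0, -241.0, 84.0], [712.0, -236.0, 79.0], [711.0, -238.0, 82.0], [711.0, -241.0, 82.0], [707.0, -235.0, 85.0], [706.0, -237.0, 89.0], [707.0, -241.0, 85.0], [707.0, -243.0, 84.0], [705.0, -235.0, 84.0], [704.0, -238.0, 85.0], [705.0, -241.0, 82.0], [703.0, -243.0, 88.0], [702.0, -238.0, 82.0], [702.0, -241.0, 83.0], [701.0, -243.0, 87.0]]
```

View pics/top_crop.png

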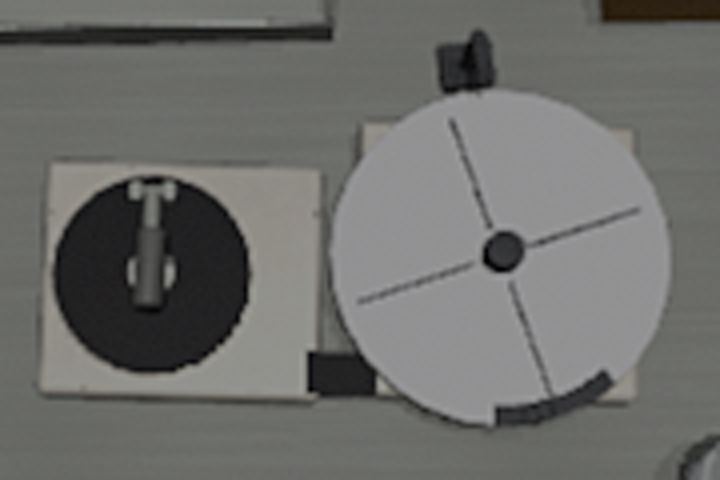

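The crop shows the hump's dark arc from (497,415) to (612,378). A quarter line runs into its middle near (550,395). The pointer post is at (480,50), with its finger running inward along a near-vertical line, and the handle lies folded inward from its hinge at (152,190). Next I'll fit these accurately.

```bash
cat >> h.py <<'E'
def deck(c):
    g=cv2.cvtColor(c["img"],cv2.COLOR_RGB2GRAY)
    m=np.zeros(g.shape,np.uint8); m[155:256,330:430]=(g[155:256,330:430]>128)
    return g,m
def hump(c,C,zs=60):
    g=cv2.cvtColor(c["img"],cv2.COLOR_RGB2GRAY); v,u=np.nonzero(g<100); o=[]
    for a,b in zip(u,v):
        p=ray(c,a,b,zs)[:2]-C
        if 104<np.hypot(*p)<119 : o.append(np.degrees(np.arctan2(p[1],p[0])))
    return np.sort(o)
E
python3 - <<'E'
from h import *
c=cam("top"); g=cv2.cvtColor(c["img"],cv2.COLOR_RGB2GRAY)
print(g[204,330:430:3], g[165,370:390])
W=cloud(c); Z=W[...,2]; v,u=np.mgrid[:400,:640]
# deck circle edges by horizontal/vertical scan on brightness, least squares
C0=ray(c,380,204.2,48)[:2]; print(C0)
E=[]
for a in np.radians(np.arange(0,360,4)):
    prev=None
    best=None; vals=[]; rs=np.arange(105,135,1.)
    for q in rs:
        x,y=proj(c,[C0[0]+q*np.cos(a),C0[1]+q*np.sin(a),48]); vals.append(cv2.getRectSubPix(g,(1,1),(x,y))[0,0])
    d=np.diff(cv2.blur(np.float32(vals)[:,None],(1,3)).ravel()); i=d.argmin(); E.append((a,rs[i]+.5,d[i]))
E=np.array(E); k=(abs(E[:,1]-120)<8)&(E[:,2]<-6); E=E[k]
P=np.c_[np.cos(E[:,0])*E[:,1],np.sin(E[:,0])*E[:,1]]+C0
A=np.c_[2*P,np.ones(len(P))]; s=np.linalg.lstsq(A,(P**2).sum(1),rcond=None)[0]; C=s[:2]; print("deck C",C,"R",np.sqrt(s[2]+C@C),len(P))
h=hump(c,C); h=h[(h>90)|(h<-90)]%360; print("hump",np.histogram(h,20))
# dark lines angles at r 30-95
L=[]
for a in np.arange(0,360,1.):
    L.append(np.mean([cv2.getRectSubPix(g,(1,1),proj(c,[C[0]+q*np.cos(np.radians(a)),C[1]+q*np.sin(np.radians(a)),48]))[0,0] for q in range(35,90,2)]))
L=np.array(L); base=np.median(L)
for a in range(360):
    if L[a]<base-10 and L[a]==L[np.arange(a-5,a+6)%360].min():
        w=np.arange(a-3,a+4); print("line",(w*(base-L[w%360])).sum()/(base-L[w%360]).sum())
b=(u>355)&(u<392)&(v>140)&(v<175)&(Z>72)&(Z<95); P=W[b]; rr=np.hypot(*(P[:,:2]-C).T); an=np.degrees(np.arctan2(P[:,1]-C[1],P[:,0]-C[0]))
for lo in range(95,175,10):
    q=(rr>=lo)&(rr<lo+10); print(lo,q.sum(),np.median(an[q]) if q.any() else None)
# wheel
m=np.zeros(g.shape,np.uint8); m[178:240,262:324]=g[178:240,262:324]<45
k=max(cv2.findContours(m,0,1)[0],key=cv2.contourArea); e=cv2.fitEllipse(k); print("wheel",e,ray(c,*e[0],50),ray(c,*e[0],56))
b=(u>262)&(u<324)&(v>178)&(v<240)&(Z>70); P=W[b]; print(P.min(0),P.max(0),np.median(P,0)); 
for x in range(510,640,8):
    q=P[(P[:,0]>=x)&(P[:,0]<x+8)]
    if len(q): print(x,len(q),q[:,1].min().round(),q[:,1].max().round(),np.median(q[:,2]).round())
E
```

```text
[144 142  86 149 145 146 147 145 146 146 145 146 145 146 150  96  54  56
  43 150 145 145 145 146 145 145 145 146 146 146 146 103 106 107] [147 147 144 143 146 146 147 146 146 146 145 146 146 146 146 147 145 146
 146 148]
[ 576.86045838 -254.59934218]
deck C [ 579.06415417 -253.77420653] R 119.89832295413225 71
hump (array([9, 6, 6, 8, 7, 6, 6, 9, 5, 9, 7, 7, 6, 9, 6, 7, 8, 7, 8, 7]), array([176.04261587, 178.17373658, 180.3048573 , 182.43597802,
       184.56709874, 186.69821946, 188.82934017, 190.96046089,
       193.09158161, 195.22270233, 197.35382305, 199.48494377,
       201.61606448, 203.7471852 , 205.87830592, 208.00942664,
       210.14054736, 212.27166807, 214.40278879, 216.53390951,
       218.66503023]))
line 17.842560235423946
line 107.25922131147541
line 197.66928982725528
line 287.78754769337496
95 0 None
105 2 6.917507671930653
115 10 6.1129047047387335
125 11 6.7708972762131765
135 12 6.278397075136732
145 12 6.435567341260873
155 0 None
165 0 None
wheel ((292.5831604003906, 209.14645385742188), (44.123130798339844, 47.955135345458984), 91.96250915527344) [566.12517183  -7.99097008  50.        ] [565.19891263  -8.29750821  56.        ]
[539.2338699  -25.04311712  72.90591341] [626.25197792   5.8797253   98.40434438] [580.55493247  -8.41220596  88.15338995]
534 10 -14.0 -0.0 87.0
542 22 -14.0 3.0 92.0
550 21 -14.0 3.0 93.0
558 19 -16.0 3.0 91.0
566 24 -16.0 3.0 90.0
574 20 -17.0 3.0 89.0
582 21 -17.0 -0.0 91.0
590 16 -16.0 -0.0 88.0
598 15 -14.0 -3.0 86.0
606 13 -14.0 -3.0 84.0
614 33 -25.0 6.0 83.0
622 17 -25.0 6.0 84.0
```

Request:
jog_arm --commands "0 0 0 -6.5 5; 0 0 0 -6.5 5; -3.1 -3.9 0 0 5; -3.1 -3.9 0 0 5; -3.1 -3.9 0 0 5; -3.1 -3.9 0 0 5; -3.1 -3.9 0 0 5; -3.1 -3.9 0 0 5" --newtons 20

```text
t: 1.2
tool_pos: [310.7, 300.3, 206.7]
ee_rot: [3.141, 0.0, 3.141]
ft_force: [0.6, 1.2, 0.3]
gripper_width: 0.585
grip_force: 0.0
```

Request:
jog_arm --commands "-3.1 -3.9 0 0 5; -3.1 -3.9 0 0 5; -3.1 -3.9 0 0 5; -3.1 -3.9 0 0 5; -3.1 -3.9 0 0 5; -3.1 -3.9 0 0 5; -3.1 -3.9 0 0 5; 0 0 0 0 5"

```text
t: 2.2
tool_pos: [528.3, 25.9, 205.7]
ee_rot: [-3.141, -0.001, 3.137]
ft_force: [-0.4, -0.2, -0.8]
gripper_width: 0.585
grip_force: 0.0
```

Request:
jog_arm --commands "-2.9 -3.2 0 0 5; 0 0 4 0 5; 0 0 4 0 5; 0 0 4 0 5; 0 0 2.4 0 5; 0 0 0 0 5"

```text
t: 2.95
tool_pos: [554.1, -2.7, 61.3]
ee_rot: [3.141, -0.004, 3.141]
ft_force: [0.0, 0.4, -0.4]
gripper_width: 0.587
grip_force: 0.0
```

Request:
jog_arm --commands "0 0 0 0 1; 0 0 0 0 1; 0 0 0 0 1; 0 0 0 0 1"

```text
t: 3.45
tool_pos: [556.1, -3.7, 63.3]
ee_rot: [-3.141, 0.001, 3.141]
ft_force: [0.3, -0.8, 0.8]
gripper_width: 0.119
grip_force: 0.9
```

Run:
```python
from h import *
c=cam("scene"); save(c,"s1",(270,150,370,240),6); print(status.state()["gripper_width"],status.state()["grip_force"])
```

```text
0.11774222142287027 1.121075414121151
```

View pics/s1.png

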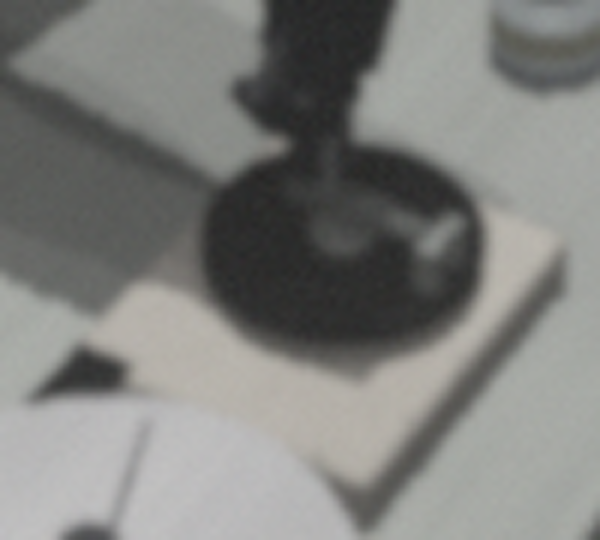

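The gripper hangs over the wheel at (320,160), with the hinge at (435,240). The sleeve isn't clearly between the pads, so I'll check with depth.

Run:
```python
from h import *
print(r.grip_point_offset,[a for a in dir(r) if a[0]!='_'][:40])
for n in("scene","top"):
    c=cam(n); W=cloud(c); Z=W[...,2]
    b=(Z>65)&(Z<130)&(np.hypot(W[...,0]-566,W[...,1]+8)<85); P=W[b]
    print(n)
    for x in range(490,660,10):
        q=P[(P[:,0]>=x)&(P[:,0]<x+10)]
        if len(q): print(x,len(q),np.percentile(q[:,1],[0,25,50,75,100]).round(),np.percentile(q[:,2],[0,50,100]).round())
save(cam("top"),"t1",(255,150,345,250),6)
```

```text
18.700000000000003 ['MotionError', 'grip_point_offset']
scene
540 7 [-16. -14. -11. -11. -11.] [67. 81. 83.]
550 25 [-26. -22. -18. -14.   4.] [ 68.  94. 121.]
560 62 [-24. -19. -15.  -0.  11.] [ 70. 101. 126.]
570 57 [-19. -16. -10.   2.  14.] [ 71.  99. 129.]
580 23 [-20. -16. -14. -10.  -4.] [73. 84. 89.]
590 26 [-19. -17. -15. -11.  -1.] [70. 83. 89.]
600 16 [-16. -14. -12. -10.  -9.] [73. 81. 85.]
610 16 [-23. -16. -12.  -9.  -5.] [71. 79. 83.]
620 35 [-27. -22. -15.  -8.   4.] [66. 79. 88.]
630 21 [-26. -19.  -6.  -1.   4.] [66. 76. 84.]
top
520 1 [-24. -24. -24. -24. -24.] [66. 66. 66.]
```

View pics/t1.png

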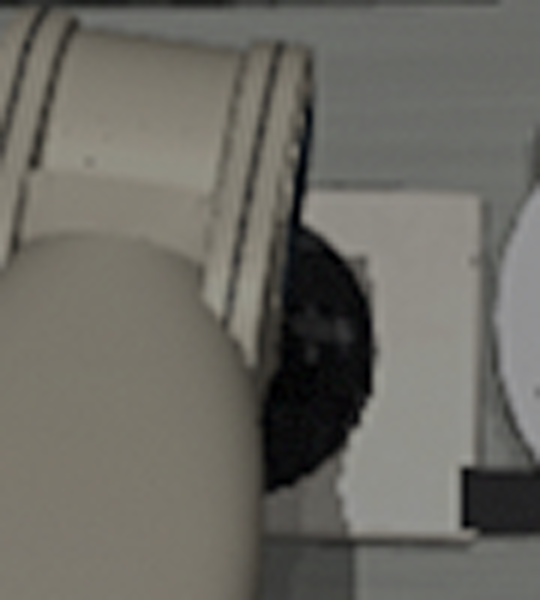

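The top view is blocked by the arm. I'll shut the fingers further to see whether they stop on the sleeve.

Request:
jog_arm --commands "0 0 0 0 0; 0 0 0 0 0; 0 0 0 0 0; 0 0 0 0 0"

```text
t: 4.15
tool_pos: [556.1, -3.6, 62.9]
ee_rot: [-3.142, 0.001, 3.141]
ft_force: [2.9, -0.5, 4.6]
gripper_width: -0.0
grip_force: 2.2
```

Request:
jog_arm --commands "0 0 0 0 5; 0 0 0 0 5; 0 0 0 0 5; 0 0 -4 0 5; 0 0 -4 0 5; 0 4 -4 0 5; 4 5 0 0 5; 4 5 0 0 5"

```text
t: 5.15
tool_pos: [476.7, 135.1, 182.6]
ee_rot: [3.141, -0.0, 3.14]
ft_force: [0.3, 0.9, 0.7]
gripper_width: 0.585
grip_force: 0.0
```

Run:
```python
from h import *
c=cam("scene"); a=c["img"][150:240,270:370]; s=status.state(); print(s["tool_pos"])
c2=cam("top"); b=c2["img"][160:250,255:355]
cv2.imwrite("pics/m2.png",cv2.resize(np.hstack([a,b])[:,:,::-1],None,fx=4,fy=4,interpolation=cv2.INTER_CUBIC))
W=cloud(c2); Z=W[...,2]; P=W[(Z>70)&(Z<200)&(np.hypot(W[...,0]-566,W[...,1]+8)<90)]
for x in range(490,660,10):
    q=P[(P[:,0]>=x)&(P[:,0]<x+10)]
    if len(q): print(x,len(q),np.percentile(q[:,1],[0,25,50,75,100]).round(),np.percentile(q[:,2],[0,50,100]).round())
```

```text
[471.51617859 139.45481937 182.88363266]
530 5 [-13. -11.  -8.  -5.   0.] [79. 82. 85.]
540 27 [-14. -11.  -6.  -2.   3.] [77. 87. 92.]
550 25 [-16. -11.  -6.   0.   3.] [79. 86. 93.]
560 30 [-16. -11.  -7.  -3.   3.] [73. 86. 91.]
570 24 [-16. -14.  -9.  -3.   3.] [77. 87. 92.]
580 27 [-17. -14.  -9.  -3.   0.] [80. 87. 93.]
590 19 [-16. -11.  -9.  -6.  -0.] [74. 85. 92.]
600 18 [-14. -11.  -8.  -6.  -2.] [78. 83. 89.]
610 32 [-25. -14.  -8.  -3.   6.] [73. 82. 89.]
620 24 [-25. -19. -13.  -0.   5.] [76. 82. 88.]
```

View pics/m2.png

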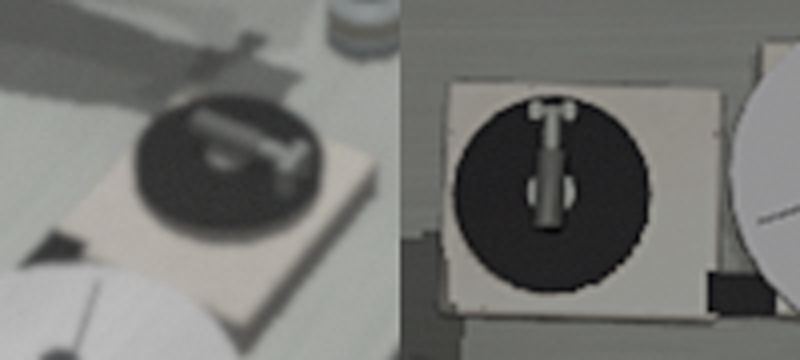

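The handle is still folded and undisturbed, so the fingers shut above it. I'll check the true tool height against its projection in the image.

Run:
```python
from h import *
c=cam("scene"); s=status.state(); T=s["tool_pos"]; u,v=map(int,proj(c,T)); print(T,u,v)
im=c["img"].copy(); cv2.drawMarker(im,(u,v),(255,0,0),cv2.MARKER_CROSS,5)
c["img"]=im; save(c,"m3",(u-60,v-60,u+60,v+40),5)
W=cloud(c); Z=W[...,2]; P=W[(Z>120)&(Z<300)&(np.hypot(W[...,0]-T[0],W[...,1]-T[1])<65)]
for z in range(120,300,8):
    q=P[(P[:,2]>=z)&(P[:,2]<z+8)]
    if len(q): print(z,len(q),q[:,0].min().round(),q[:,0].max().round(),q[:,1].min().round(),q[:,1].max().round())
```

```text
[475.81879399 135.98187627 183.0014771 ] 321 118
200 1 480.0 480.0 164.0 164.0
208 23 469.0 488.0 101.0 168.0
216 27 468.0 490.0 95.0 167.0
224 42 467.0 491.0 96.0 168.0
232 33 467.0 491.0 95.0 170.0
240 27 471.0 489.0 95.0 168.0
248 33 473.0 493.0 86.0 191.0
256 46 467.0 493.0 77.0 187.0
264 52 469.0 494.0 75.0 194.0
272 53 465.0 495.0 77.0 198.0
280 56 470.0 497.0 72.0 198.0
288 57 465.0 498.0 72.0 199.0
296 30 467.0 498.0 71.0 196.0
```

View pics/m3.png

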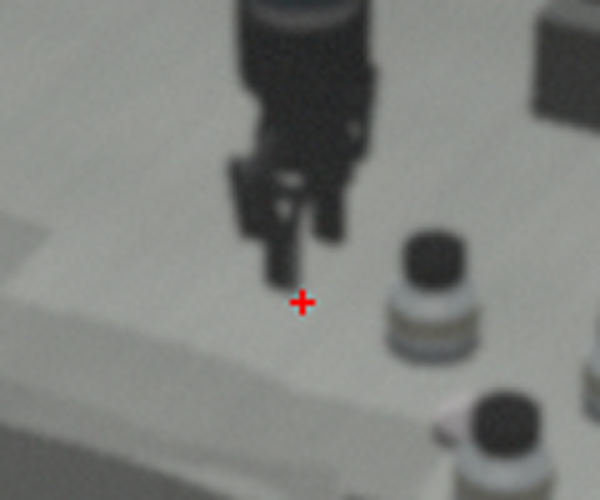

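The tips appear at (285,290) and (330,240), clearly above the projected TCP at (302,302), so there may be about 20 mm of bias. I'll calibrate by touching the clear bench with shut fingers.

Request:
jog_arm --commands "0 0 4 0 0; 0 0 4 0 0; 0 0 4 0 0; 0 0 3 0 0; 0 0 0 0 0; 0 0 0 0 0"

```text
t: 6.05
tool_pos: [478.6, 133.7, 33.5]
ee_rot: [-3.142, 0.001, 3.14]
ft_force: [-0.9, -0.7, 0.1]
gripper_width: 0.001
grip_force: 0.0
```

Run:
```python
from h import *
c=cam("scene"); T=status.state()["tool_pos"]; print(T)
W=cloud(c); Z=W[...,2]; P=W[(Z>12)&(Z<150)&(np.hypot(W[...,0]-T[0],W[...,1]-T[1])<55)]
for z in range(12,90,6):
    q=P[(P[:,2]>=z)&(P[:,2]<z+6)]
    if len(q): print(z,len(q),q[:,0].min().round(),q[:,0].max().round(),q[:,1].min().round(),q[:,1].max().round())
```

```text
[478.85167358 133.8413088   33.86998316]
54 4 473.0 491.0 129.0 130.0
60 9 477.0 495.0 122.0 138.0
66 11 479.0 495.0 115.0 136.0
72 12 476.0 494.0 115.0 139.0
78 10 483.0 496.0 116.0 135.0
84 11 477.0 496.0 117.0 137.0
```

Request:
jog_arm --commands "0 0 0.3 0 0; 0 0 0.3 0 0; 0 0 0.3 0 0; 0 0 0.3 0 0; 0 0 0 0 0"

```text
t: 6.72
tool_pos: [477.5, 134.1, 20.4]
ee_rot: [-3.142, -0.001, 3.141]
ft_force: [-0.5, 0.3, -1.0]
gripper_width: -0.001
grip_force: 0.0
```

Request:
jog_arm --commands "0 0 0.3 0 0; 0 0 0.3 0 0; 0 0 0.3 0 0; 0 0 0.3 0 0; 0 0 0 0 0"

```text
t: 7.35
tool_pos: [477.6, 134.0, 8.4]
ee_rot: [-3.142, -0.0, 3.141]
ft_force: [-0.7, 0.9, 0.0]
gripper_width: -0.005
grip_force: 0.0
```

Request:
jog_arm --commands "0 0 0.3 0 0; 0 0 0.3 0 0; 0 0 0.3 0 0; 0 0 0.2 0 0; 0 0 0 0 0"

```text
t: 7.98
tool_pos: [477.6, 134.0, -2.5]
ee_rot: [-3.142, -0.0, 3.141]
ft_force: [0.8, 0.2, 0.4]
gripper_width: -0.002
grip_force: 0.0
```

Run:
```python
from h import *
c=cam("scene"); T=status.state()["tool_pos"]; print(T)
W=cloud(c); Z=W[...,2]; P=W[(Z>8)&(Z<150)&(np.hypot(W[...,0]-T[0],W[...,1]-T[1])<55)]
for z in range(6,70,5):
    q=P[(P[:,2]>=z)&(P[:,2]<z+5)]
    if len(q): print(z,len(q),q[:,0].min().round(),q[:,0].max().round(),q[:,1].min().round(),q[:,1].max().round())
```

```text
[477.71778987 134.03993324  -2.37665706]
16 3 475.0 487.0 130.0 131.0
21 3 491.0 494.0 129.0 142.0
26 7 489.0 495.0 124.0 134.0
31 11 479.0 493.0 118.0 139.0
36 10 477.0 494.0 118.0 138.0
41 9 479.0 494.0 119.0 138.0
46 6 487.0 495.0 117.0 142.0
51 9 481.0 494.0 116.0 142.0
56 4 491.0 495.0 122.0 139.0
61 6 473.0 494.0 110.0 138.0
66 15 474.0 497.0 102.0 168.0
```

Request:
jog_arm --commands "0 0 0.4 0 0; 0 0 0.4 0 0; 0 0 0.3 0 0; 0 0 0 0 0"

```text
t: 8.52
tool_pos: [477.6, 134.1, -13.6]
ee_rot: [-3.142, -0.001, 3.141]
ft_force: [0.8, 0.4, -0.2]
gripper_width: -0.002
grip_force: 0.0
```

Request:
jog_arm --commands "0 0 0.2 0 0; 0 0 0.2 0 0; 0 0 0 0 0"

```text
t: 8.9
tool_pos: [477.7, 134.1, -17.5]
ee_rot: [-3.142, -0.0, 3.141]
ft_force: [-0.2, -0.3, 0.2]
gripper_width: -0.001
grip_force: 0.0
```

Request:
jog_arm --commands "0 0 0.2 0 0; 0 0 0.2 0 0; 0 0 0 0 0"

```text
t: 9.28
tool_pos: [477.6, 134.1, -21.5]
ee_rot: [-3.142, -0.0, 3.141]
ft_force: [-0.2, 0.2, 0.6]
gripper_width: 0.0
grip_force: 0.0
```

Request:
jog_arm --commands "0 0 0.15 0 0; 0 0 0.15 0 0; 0 0 0 0 0"

```text
t: 9.65
tool_pos: [477.7, 134.1, -24.4]
ee_rot: [-3.142, -0.0, 3.141]
ft_force: [0.4, 0.9, 0.1]
gripper_width: -0.003
grip_force: 0.0
```

Request:
jog_arm --commands "0 0 0.1 0 0; 0 0 0.1 0 0; 0 0 0 0 0"

```text
t: 10.02
tool_pos: [477.9, 134.1, -24.6]
ee_rot: [3.142, 0.001, 3.141]
ft_force: [-7.0, -1.3, 24.5]
gripper_width: 0.003
grip_force: 12.4
```

The fingers touch the bench at reported z ≈ −25, so true height is reported + 25 mm. From the depth cloud, x is off by about +6 and y by about −2. I'll re-approach with that correction.

Request:
jog_arm --commands "0 0 -4 0 2; 0 0 -4.5 0 5; 0 0 -4.6 0 5; -1.8 -3.5 0 0 5; -1.8 -3.5 0 0 5; -1.8 -3.5 0 0 5; -1.9 -3.4 0 0 5; 0 0 0 0 5"

```text
t: 11.02
tool_pos: [551.6, -7.1, 104.3]
ee_rot: [-3.141, 0.0, 3.138]
ft_force: [-0.5, -0.1, -0.3]
gripper_width: 0.586
grip_force: 0.0
```

Run:
```python
from h import *
c=cam("scene"); T=status.state()["tool_pos"]; print(T)
W=cloud(c); Z=W[...,2]; P=W[(Z>95)&(Z<250)&(np.hypot(W[...,0]-T[0],W[...,1]-T[1])<60)]
for z in range(95,200,8):
    q=P[(P[:,2]>=z)&(P[:,2]<z+8)]
    if len(q): print(z,len(q),q[:,0].min().round(),q[:,0].max().round(),q[:,1].min().round(),q[:,1].max().round())
```

```text
[550.70922389  -5.83754353 104.25274858]
127 13 548.0 566.0 -42.0 21.0
135 29 548.0 569.0 -46.0 23.0
143 37 545.0 568.0 -48.0 22.0
151 34 549.0 567.0 -47.0 22.0
159 28 550.0 567.0 -48.0 24.0
167 22 552.0 569.0 -49.0 47.0
175 47 548.0 570.0 -64.0 49.0
183 38 544.0 570.0 -65.0 49.0
191 47 546.0 573.0 -61.0 49.0
199 40 550.0 574.0 -65.0 50.0
```

Request:
jog_arm --commands "0 0 3 0 5; 0 0 3 0 5; 0 0 0.8 0 5; 0 0 0 0 5; 0 0 0 0 1; 0 0 0 0 1; 0 0 0 0 1; 0 0 0 0 1"

```text
t: 12.08
tool_pos: [551.2, -6.0, 37.6]
ee_rot: [-3.14, 0.002, 3.14]
ft_force: [-0.6, -5.9, 3.2]
gripper_width: 0.229
grip_force: 19.5
```

Request:
jog_arm --commands "-0.12 -0.1 -1.21 0 1; -0.35 0 -1.16 0 1; -0.57 -0.03 -1.07 0 1; -0.77 -0.03 -0.94 0 1; 0 0 0 0 1"

```text
t: 12.7
tool_pos: [569.0, -6.8, 81.7]
ee_rot: [-3.141, 0.0, 3.141]
ft_force: [-3.6, -4.2, 4.1]
gripper_width: 0.229
grip_force: 20.4
```

Request:
jog_arm --commands "-0.94 -0.03 -0.77 0 1; -1.07 -0.05 -0.57 0 1; 0 0 0 0 1"

```text
t: 13.08
tool_pos: [588.7, -7.1, 94.9]
ee_rot: [3.141, -0.0, 3.141]
ft_force: [-4.6, -2.0, 6.9]
gripper_width: 0.226
grip_force: 19.9
```

Request:
jog_arm --commands "-1.16 -0.05 -0.35 0 1; -1.21 -0.05 -0.12 0 1; -0.2 0 0 0 1; 0 0 0 0 1; 0 0 0 0 1"

```text
t: 13.7
tool_pos: [614.7, -7.4, 100.2]
ee_rot: [3.14, 0.002, -3.142]
ft_force: [-3.9, 1.6, 7.6]
gripper_width: 0.222
grip_force: 19.3
```

Run:
```python
from h import *
a=cam("scene")["img"][110:240,270:370]; b=cam("top")["img"][130:260,255:355]
cv2.imwrite("pics/m4.png",cv2.resize(np.hstack([a,b])[:,:,::-1],None,fx=4,fy=4,interpolation=cv2.INTER_CUBIC))
```

```text
(no output)
```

View pics/m4.png

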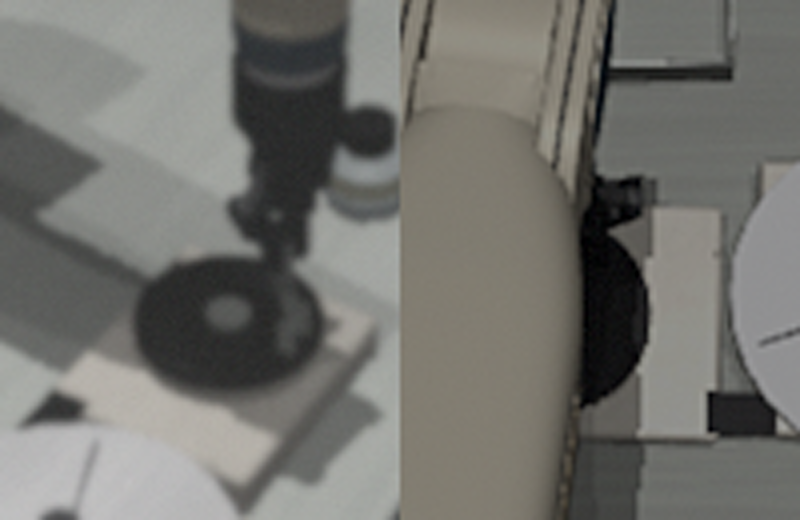

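The handle stands upright between the fingers (scene crop at about (285,270)). I'll press slightly outward to confirm the end stop.

Request:
jog_arm --commands "-0.3 0 0 0 1; 0 0 0 0 1; 0 0 0 0 1"

```text
t: 14.18
tool_pos: [617.5, -7.5, 100.2]
ee_rot: [3.14, 0.001, -3.142]
ft_force: [-4.1, 0.8, 7.9]
gripper_width: 0.221
grip_force: 19.3
```

Request:
jog_arm --commands "-0.3 0 0 0 1; 0 0 0 0 1; 0 0 0 0 1"

```text
t: 14.55
tool_pos: [620.5, -7.5, 100.1]
ee_rot: [3.14, 0.001, -3.142]
ft_force: [-4.2, 1.1, 8.1]
gripper_width: 0.225
grip_force: 19.4
```

Request:
jog_arm --commands "-0.3 0 0 0 1; 0 0 0 0 1; 0 0 0 0 1"

```text
t: 14.92
tool_pos: [623.6, -7.5, 100.0]
ee_rot: [3.14, 0.001, -3.142]
ft_force: [-3.6, 1.1, 7.2]
gripper_width: 0.219
grip_force: 19.5
```

Request:
jog_arm --commands "-0.3 0 0 0 1; 0 0 0 0 1; 0 0 0 0 1"

```text
t: 15.3
tool_pos: [626.5, -7.5, 99.8]
ee_rot: [3.14, 0.001, 3.142]
ft_force: [-3.9, 1.9, 6.0]
gripper_width: 0.214
grip_force: 19.5
```

Run:
```python
from h import *
c=cam("scene"); save(c,"m5",(300,120,370,210),6); W=cloud(c); Z=W[...,2]; P=W[(Z>62)&(Z<200)&(np.hypot(W[...,0]-622,W[...,1]+8)<45)]
for z in range(62,200,6):
    q=P[(P[:,2]>=z)&(P[:,2]<z+6)]
    if len(q): print(z,len(q),np.percentile(q[:,0],[0,20,50,80,100]).round(),np.percentile(q[:,1],[0,50,100]).round())
```

```text
62 13 [581. 602. 629. 632. 634.] [-24. -21.   3.]
68 9 [624. 628. 630. 633. 634.] [-25. -17.   3.]
74 22 [621. 625. 630. 632. 634.] [-26. -16.   8.]
80 14 [623. 626. 629. 632. 633.] [-22. -12.   1.]
86 5 [620. 623. 625. 628. 631.] [-13. -11.  -7.]
92 9 [620. 622. 627. 630. 632.] [-16. -12.  -6.]
98 6 [618. 625. 627. 630. 633.] [-15. -13.  -9.]
104 8 [619. 622. 625. 629. 631.] [-18. -16.  -9.]
110 6 [615. 616. 622. 629. 630.] [-17. -16. -13.]
116 4 [615. 619. 623. 627. 631.] [-22. -21. -15.]
122 12 [617. 635. 637. 641. 641.] [-27.   1.   7.]
128 19 [610. 617. 635. 641. 643.] [-30. -19.   5.]
134 22 [615. 630. 637. 640. 642.] [-32. -22.   7.]
140 18 [613. 630. 636. 639. 643.] [-33. -22.   6.]
146 19 [627. 632. 637. 640. 642.] [-33. -23.   8.]
152 17 [616. 629. 638. 641. 642.] [-32.  -1.  12.]
158 13 [622. 636. 639. 640. 643.] [-29.   1.  12.]
164 13 [622. 638. 641. 643. 644.] [-47.   3.  28.]
170 30 [623. 632. 641. 643. 645.] [-50. -29.  29.]
176 19 [621. 635. 641. 643. 645.] [-51. -27.  32.]
182 19 [635. 640. 642. 643. 645.] [-46.   2.  32.]
188 30 [626. 635. 641. 646. 648.] [-45. -24.  32.]
194 16 [626. 639. 644. 647. 649.] [-32. -27.  30.]
```

View pics/m5.png

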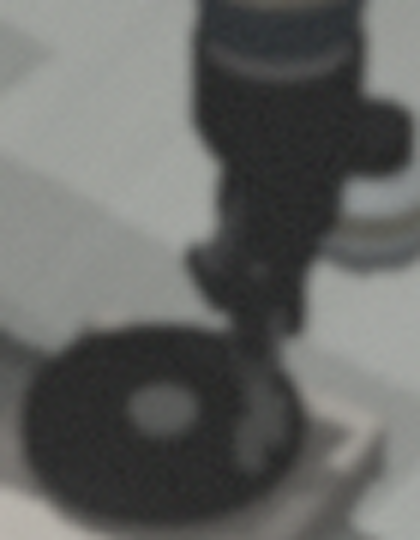

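The handle is upright against its stop (axis x ≈ 622) and the fingers slid about 9 mm past it. I'll re-centre and regrip.

Request:
jog_arm --commands "0 0 0 0 4; 0 0 0 0 4; 0.8 0 0 0 4; 0 0 0 0 4; 0 0 0 0 1; 0 0 0 0 1; 0 0 0 0 1"

```text
t: 16.23
tool_pos: [618.6, -8.4, 98.8]
ee_rot: [-3.142, 0.0, 3.141]
ft_force: [-1.5, 1.2, 3.1]
gripper_width: 0.23
grip_force: 20.9
```

Run:
```python
import numpy as np
# circle moves: start angle a0, step, in tool axes (x=-dX,y=dY) cm
def seq(a0,st,n,R=54.5):
    a=np.radians(a0+st*np.arange(n+1)); P=R*np.c_[np.cos(a),np.sin(a)]; d=np.diff(P,axis=0)/10
    return "; ".join(f"{-x:.2f} {y:.2f} 0 0 1" for x,y in d)
for k in range(5): print(k,seq(-2+96*k,12,8))
```

```text
0 0.08 1.14 0 0 1; 0.31 1.10 0 0 1; 0.53 1.01 0 0 1; 0.73 0.87 0 0 1; 0.90 0.70 0 0 1; 1.02 0.50 0 0 1; 1.11 0.28 0 0 1; 1.14 0.04 0 0 1
1 1.12 -0.20 0 0 1; 1.06 -0.43 0 0 1; 0.94 -0.64 0 0 1; 0.79 -0.82 0 0 1; 0.60 -0.97 0 0 1; 0.39 -1.07 0 0 1; 0.16 -1.13 0 0 1; -0.08 -1.14 0 0 1
2 -0.31 -1.10 0 0 1; -0.53 -1.01 0 0 1; -0.73 -0.87 0 0 1; -0.90 -0.70 0 0 1; -1.02 -0.50 0 0 1; -1.11 -0.28 0 0 1; -1.14 -0.04 0 0 1; -1.12 0.20 0 0 1
3 -1.06 0.43 0 0 1; -0.94 0.64 0 0 1; -0.79 0.82 0 0 1; -0.60 0.97 0 0 1; -0.39 1.07 0 0 1; -0.16 1.13 0 0 1; 0.08 1.14 0 0 1; 0.31 1.10 0 0 1
4 0.53 1.01 0 0 1; 0.73 0.87 0 0 1; 0.90 0.70 0 0 1; 1.02 0.50 0 0 1; 1.11 0.28 0 0 1; 1.14 0.04 0 0 1; 1.12 -0.20 0 0 1; 1.06 -0.43 0 0 1
```

Request:
jog_arm --commands "0.08 1.14 0 0 1; 0.31 1.10 0 0 1; 0.53 1.01 0 0 1; 0.73 0.87 0 0 1; 0.90 0.70 0 0 1; 1.02 0.50 0 0 1; 1.11 0.28 0 0 1; 1.14 0.04 0 0 1"

```text
t: 17.23
tool_pos: [560.2, 46.4, 98.9]
ee_rot: [-3.138, 0.001, 3.14]
ft_force: [5.0, -13.9, 3.5]
gripper_width: 0.225
grip_force: 21.8
```

```bash
cat >> h.py <<'E'
DC=np.array([579.1,-253.8])
def lines(c,C=DC):
    g=cv2.cvtColor(c["img"],cv2.COLOR_RGB2GRAY)
    L=np.array([np.mean([cv2.getRectSubPix(g,(1,1),proj(c,[C[0]+q*np.cos(np.radians(a)),C[1]+q*np.sin(np.radians(a)),48]))[0,0] for q in range(35,90,2)]) for a in range(360)])
    b=np.median(L); o=[]
    for a in range(360):
        if L[a]<b-10 and L[a]==L[np.arange(a-5,a+6)%360].min():
            w=np.arange(a-3,a+4); o.append((w*(b-L[w%360])).sum()/(b-L[w%360]).sum())
    return np.round(o,1)
E
python3 - <<'E'
from h import *
c=cam("top"); h=hump(c,DC)%360; print(lines(c)); print(np.histogram(h,np.arange(0,361,10)))
E
```

```text
[ 52.7 142.4 232.3 322.8]
(array([ 4,  2,  0,  0,  0,  0,  0,  0,  0,  0,  0,  0,  0,  0,  0,  0,  0,
        0,  0,  0,  4, 35, 38, 36, 37, 14,  0,  0,  0,  0,  0,  0,  0,  0,
        0,  0]), array([  0,  10,  20,  30,  40,  50,  60,  70,  80,  90, 100, 110, 120,
       130, 140, 150, 160, 170, 180, 190, 200, 210, 220, 230, 240, 250,
       260, 270, 280, 290, 300, 310, 320, 330, 340, 350, 360]))
```

```bash
cat >> h.py <<'E'
def fh():
    c=cam("scene"); T=status.state()["tool_pos"]; W=cloud(c); Z=W[...,2]; D=np.hypot(W[...,0]-T[0]-6,W[...,1]-T[1])
    for lo,hi,n in((90,118,"handle"),(132,156,"finger")):
        P=W[(Z>lo)&(Z<hi)&(D<45)]; print(n,len(P),np.percentile(P[:,0],[2,25,50,75,98]).round(),np.percentile(P[:,1],[2,50,98]).round())
    print(T,lines(cam("top")))
E
python3 -c "
from h import *
fh()"
```

```text
handle 31 [555. 559. 563. 567. 570.] [33. 39. 48.]
finger 79 [556. 567. 569. 572. 576.] [21. 30. 64.]
[559.08550481  46.06080925  98.88552224] [ 53.1 143.1 233.1 323.2]
```

Run:
```python
import numpy as np
def seq(a0,st,n,R=54):
    a=np.radians(a0+st*np.arange(n+1)); P=R*np.c_[np.cos(a),np.sin(a)]; d=np.diff(P,axis=0)/10
    return "; ".join(f"{-x:.2f} {y:.2f} 0 0 1" for x,y in d)
for k in range(4): print(k,seq(104+96*k,12,8))
```

```text
0 1.06 -0.39 0 0 1; 0.96 -0.60 0 0 1; 0.81 -0.78 0 0 1; 0.63 -0.94 0 0 1; 0.42 -1.05 0 0 1; 0.20 -1.11 0 0 1; -0.04 -1.13 0 0 1; -0.27 -1.10 0 0 1
1 -0.49 -1.01 0 0 1; -0.70 -0.89 0 0 1; -0.86 -0.73 0 0 1; -1.00 -0.53 0 0 1; -1.09 -0.31 0 0 1; -1.13 -0.08 0 0 1; -1.12 0.16 0 0 1; -1.06 0.39 0 0 1
2 -0.96 0.60 0 0 1; -0.81 0.78 0 0 1; -0.63 0.94 0 0 1; -0.42 1.05 0 0 1; -0.20 1.11 0 0 1; 0.04 1.13 0 0 1; 0.27 1.10 0 0 1; 0.49 1.01 0 0 1
3 0.70 0.89 0 0 1; 0.86 0.73 0 0 1; 1.00 0.53 0 0 1; 1.09 0.31 0 0 1; 1.13 0.08 0 0 1; 1.12 -0.16 0 0 1; 1.06 -0.39 0 0 1; 0.96 -0.60 0 0 1
```

Request:
jog_arm --commands "1.06 -0.50 0 0 1; 0.96 -0.60 0 0 1; 0.81 -0.78 0 0 1; 0.63 -0.94 0 0 1; 0.42 -1.05 0 0 1; 0.20 -1.11 0 0 1; -0.04 -1.13 0 0 1; -0.27 -1.10 0 0 1" --newtons 25

```text
t: 18.38
tool_pos: [521.0, -23.9, 98.8]
ee_rot: [3.14, -0.002, 3.141]
ft_force: [-0.8, 3.5, 10.6]
gripper_width: 0.227
grip_force: 25.2
```

```bash
python3 -c "
from h import *
fh()"
```

```text
handle 31 [517. 522. 525. 527. 531.] [-37. -29. -23.]
finger 80 [519. 528. 531. 534. 537.] [-49. -39.  -9.]
[521.68375491 -25.22370562  98.79550987] [ 84.9 174.9 265.1 355.2]
```

Request:
jog_arm --commands "-0.49 -1.01 0 0 1; -0.70 -0.89 0 0 1; -0.86 -0.73 0 0 1; -1.00 -0.53 0 0 1; -1.09 -0.31 0 0 1; -1.13 -0.08 0 0 1; -1.12 0.16 0 0 1; -1.06 0.39 0 0 1"

```text
t: 19.48
tool_pos: [596.2, -55.3, 98.7]
ee_rot: [-3.14, -0.002, 3.14]
ft_force: [-2.9, -3.0, 7.7]
gripper_width: 0.228
grip_force: 25.4
```

Request:
jog_arm --commands "-0.96 0.60 0 0 1; -0.81 0.78 0 0 1; -0.63 0.94 0 0 1; -0.42 1.05 0 0 1; -0.20 1.11 0 0 1; 0.04 1.13 0 0 1; 0.27 1.10 0 0 1; 0.49 1.01 0 0 1"

```text
t: 20.48
tool_pos: [618.2, 22.4, 98.8]
ee_rot: [-3.14, -0.001, 3.14]
ft_force: [-2.1, -5.4, 7.6]
gripper_width: 0.222
grip_force: 25.3
```

```bash
python3 -c "
from h import *
fh()"
```

```text
handle 28 [613. 618. 621. 624. 629.] [ 9. 15. 20.]
finger 78 [616. 624. 629. 632. 635.] [-5.  6. 35.]
[617.25994286  23.63448322  98.75732286] [ 60.  149.8 239.9 330. ]
```

Request:
jog_arm --commands "0.70 0.86 0 0 1; 0.86 0.73 0 0 1; 1.00 0.53 0 0 1; 1.09 0.31 0 0 1; 1.13 0.08 0 0 1; 1.12 -0.16 0 0 1; 1.06 -0.39 0 0 1; 0.96 -0.60 0 0 1"

```text
t: 21.58
tool_pos: [539.8, 36.3, 98.8]
ee_rot: [3.142, 0.001, 3.141]
ft_force: [5.8, -2.6, 4.4]
gripper_width: 0.225
grip_force: 25.0
```

Run:
```python
from h import *
fh()
c=cam("top"); h=hump(c,DC); h=h[abs(h)<40]; print(h.min(),h.max(),np.median(h)); save(c,"t5",(330,140,430,215),7)
```

```text
handle 29 [531. 539. 544. 547. 550.] [24. 31. 39.]
finger 77 [538. 547. 551. 554. 556.] [10. 21. 52.]
[538.72158515  35.42396969  98.79107416] [  1.3  91.3 180.9 271.3]
-19.97183175992537 24.191504629631194 2.428553196751545
```

View pics/t5.png

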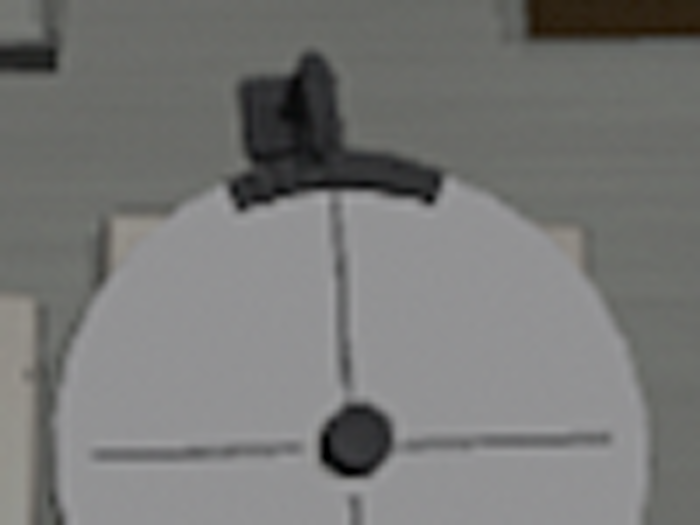

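The hump is now close, with its line at 1.3° against the pointer finger at about 6.4° (crop column 318). I'll check the pointer angle from both cameras before the last bit.

Run:
```python
from h import *
c=cam("top")
for (u,v) in ((316,160),(320,130),(318,100),(312,70)):
    p=ray(c,330+u/7-.43,140+v/7-.43,81)[:2]-DC; print(p.round(),np.hypot(*p).round(),np.degrees(np.arctan2(p[1],p[0])).round(1))
s=cam("scene"); g=cv2.cvtColor(s["img"],cv2.COLOR_RGB2GRAY)
hub=ray(s,*proj(s,[*DC,48]),48); W=cloud(s); Z=W[...,2]
# deck centre in scene: hub top z=78
m=np.zeros(g.shape,np.uint8); u,v=map(int,proj(s,[*DC,78])); m[v-12:v+13,u-12:u+13]=g[v-12:v+13,u-12:u+13]<75
k=max(cv2.findContours(m,0,1)[0],key=cv2.contourArea); x,y,w,h=cv2.boundingRect(k); print("hub bbox",x,y,w,h,"pred",proj(s,[*DC,78]))
P=W[(Z>70)&(Z<92)&(abs(W[...,0]-715)<40)&(abs(W[...,1]+238)<30)]
C2=DC
for o in ((0,0),(6,-2)):
    d=P[:,:2]-DC-np.array(o); rr=np.hypot(*d.T); a=np.degrees(np.arctan2(d[:,1],d[:,0]))
    print([(lo,int(((rr>=lo)&(rr<lo+10)).sum()),np.median(a[(rr>=lo)&(rr<lo+10)]).round(1)) for lo in range(105,160,10) if ((rr>=lo)&(rr<lo+10)).any()])
save(s,"s5",(290,215,370,290),8)
```

```text
[111.  14.] 112.0 7.3
[123.  12.] 124.0 5.6
[135.  12.] 136.0 5.2
[148.  14.] 149.0 5.6
hub bbox 281 243 8 8 pred (np.float64(283.2690837749515), np.float64(239.9775599866336))
[(115, 8, np.float64(5.4)), (125, 13, np.float64(4.2)), (135, 17, np.float64(5.2)), (145, 20, np.float64(4.6)), (155, 12, np.float64(4.7))]
[(105, 4, np.float64(6.1)), (115, 10, np.float64(5.7)), (125, 17, np.float64(5.6)), (135, 13, np.float64(6.3)), (145, 26, np.float64(5.6))]
```

View pics/s5.png

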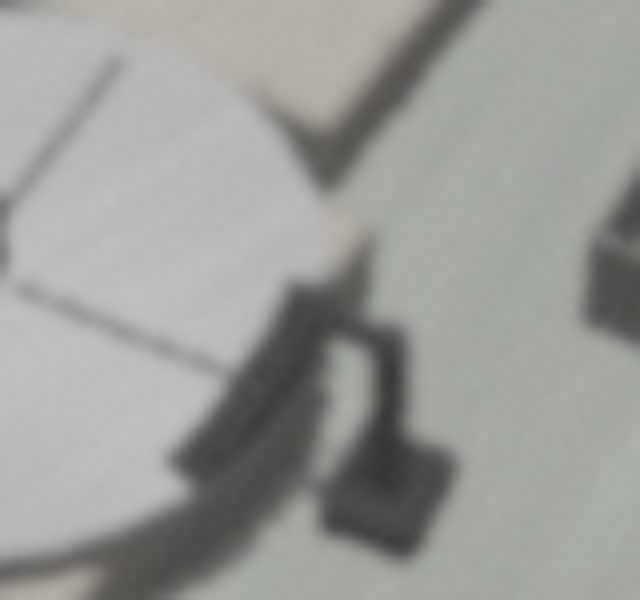

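In the scene view the pointer finger sits just past the hump's middle, and both cameras give it about 5.8°. That leaves 4.5° of carousel, which is 13.5° of wheel.

Request:
jog_arm --commands "0.47 -0.43 0 0 1; 0.42 -0.48 0 0 1; 0 0 0 0 1; 0 0 0 0 1; 0 0 0 0 1; 0 0 0 0 1; 0 0 0 0 1"

```text
t: 22.7
tool_pos: [530.6, 27.1, 98.7]
ee_rot: [-3.141, -0.001, 3.14]
ft_force: [0.9, -2.4, 7.4]
gripper_width: 0.223
grip_force: 25.3
```

```bash
python3 -c "
from h import *
fh()
"
```

```text
handle 31 [524. 531. 534. 538. 542.] [13. 22. 28.]
finger 80 [528. 538. 541. 544. 547.] [ 1. 11. 44.]
[530.54668806  27.10354124  98.72532319] [  5.6  95.2 185.2 275.3]
```

The hump stands at about 5.3°, within 1° (2 mm) of the pointer. Next I'll release, turn the tool 39° in line with the fold plane, and regrip.

Request:
jog_arm --commands "0 0 0 0 4; 0 0 0 0 4; 0.4 0 0 0 4; 0 0 0 9.7 4; 0 0 0 9.7 4; 0 0 0 9.8 4; 0 0 0 9.8 4; 0 0 0 0 4"

```text
t: 23.8
tool_pos: [526.8, 27.7, 98.4]
ee_rot: [-3.141, -0.001, 2.461]
ft_force: [0.2, -0.1, -0.0]
gripper_width: 0.467
grip_force: 0.0
```

Request:
jog_arm --commands "0 0 0 0 1; 0 0 0 0 1; 0 0 0 0 1; 0 0 0 0 1" --newtons 20

```text
t: 24.3
tool_pos: [527.2, 27.7, 98.6]
ee_rot: [-3.142, -0.0, 2.461]
ft_force: [-2.1, 0.6, 2.7]
gripper_width: 0.226
grip_force: 20.7
```

```bash
python3 -c "
from h import *
fh()
"
```

```text
handle 32 [525. 531. 536. 538. 542.] [17. 21. 30.]
finger 115 [514. 527. 536. 543. 551.] [ 5. 20. 44.]
[527.1840572   27.6707103   98.66078129] [  5.1  95.1 185.  275.1]
```

Request:
jog_arm --commands "-1.21 0 0.12 0 1; -1.16 0 0.35 0 1; -1.07 0 0.57 0 1; -0.94 0 0.77 0 1; 0 0 0 0 1"

```text
t: 25.02
tool_pos: [562.1, -1.1, 80.0]
ee_rot: [-3.141, 0.001, 2.459]
ft_force: [0.3, -3.3, 2.2]
gripper_width: 0.228
grip_force: 20.2
```

Request:
jog_arm --commands "-0.77 0 0.94 0 1; -0.57 0 1.07 0 1; -0.35 0 1.16 0 1; -0.12 0 1.21 0 1; 0 0 0 0 1; 0 0 0 0 1"

```text
t: 25.78
tool_pos: [576.2, -12.7, 36.8]
ee_rot: [-3.141, 0.003, 2.459]
ft_force: [1.5, -7.6, 0.7]
gripper_width: 0.225
grip_force: 19.5
```

```bash
python3 -c "
from h import *
print(lines(cam('top')))
"
```

```text
[  5.2  95.1 185.  275.1]
```

Request:
jog_arm --commands "0 0 0 0 4; 0 0 0 0 4; 0 0 -4 0 4; 0 0 -4 0 4; 0 0 -4 0 8.5; 0 0 -2 0 8.5; 0 0 0 0 8.5"

```text
t: 26.7
tool_pos: [576.0, -11.2, 178.0]
ee_rot: [3.14, 0.002, 2.46]
ft_force: [-0.0, -0.5, -0.3]
gripper_width: 0.994
grip_force: 0.0
```

Request:
jog_arm --commands "4 0 0 0 8.5; 4.5 2 0 0 8.5; 4.5 4 0 0 8.5; 4 4 0 0 8.5; 0 0 0 0 8.5"

```text
t: 27.32
tool_pos: [504.8, 176.7, 175.2]
ee_rot: [-3.141, -0.002, 2.465]
ft_force: [0.2, 0.5, 0.4]
gripper_width: 0.996
grip_force: 0.0
```

```bash
cat >> h.py <<'E'
def caps(c):
    g=cv2.cvtColor(c["img"],cv2.COLOR_RGB2GRAY); m=(g<45).astype(np.uint8)
    for k in cv2.findContours(m,0,1)[0]:
        A=cv2.contourArea(k); (u,v),rad=cv2.minEnclosingCircle(k)
        if 120<A<400 and 6<rad<13 and 100<u<440 and 130<v<300: print("cap",(round(u,1),round(v,1)),A,round(rad,1),ray(c,u,v,70).round()[:2])
E
python3 - <<'E'
from h import *
c=cam("top"); print(status.state()["tool_pos"],lines(c)); caps(c)
W=cloud(c); Z=W[...,2]; b=(Z>72)&(Z<160)&(np.hypot(W[...,0]-566,W[...,1]+8)<80); P=W[b]
C=np.array([565.7,-8.2]); d=P[:,:2]-C; rad=d@[np.cos(np.radians(141)),np.sin(np.radians(141))]
for x in range(-40,70,10):
    q=P[(rad>=x)&(rad<x+10)]
    if len(q): print(x,len(q),np.median(q[:,2]).round(),q[:,2].max().round())
E
```

```text
[505.26609025 175.02140313 175.2592737 ] [  5.2  95.1 185.  275.1]
cap (340.0, 233.0) 137.5 9.4 [ 495. -139.]
-30 16 101.0 108.0
-20 28 101.0 106.0
-10 26 100.0 106.0
0 28 97.0 102.0
10 28 96.0 101.0
20 24 92.0 100.0
30 16 87.0 92.0
40 22 86.0 92.0
50 36 84.0 88.0
```

The handle still lies about 0.18 rad up, so I'll press its end down with shut fingers.

Request:
jog_arm --commands "-4.45 -2.55 0 0 0; -4.45 -2.55 0 0 0; -4.45 -2.55 0 0 0; -4.45 -2.55 0 0 0; 0 0 4.5 0 0; 0 0 4.5 0 0; 0 0 0 0 0"

```text
t: 28.25
tool_pos: [577.7, -19.0, 83.2]
ee_rot: [-3.138, -0.006, 2.458]
ft_force: [-0.2, 0.3, 0.1]
gripper_width: -0.0
grip_force: 0.0
```

Request:
jog_arm --commands "0 0 0.8 0 0; 0 0 0.8 0 0; 0 0 0.4 0 0; 0 0 0.3 0 0; 0 0 0 0 0"

```text
t: 28.88
tool_pos: [580.2, -17.8, 63.7]
ee_rot: [3.142, -0.0, 2.46]
ft_force: [-0.1, 0.2, -0.0]
gripper_width: 0.002
grip_force: 0.0
```

Request:
jog_arm --commands "0 0 0.2 0 0; 0 0 0.1 0 0; 0 0 0 0 0"

```text
t: 29.25
tool_pos: [580.7, -17.8, 61.8]
ee_rot: [3.141, 0.001, 2.46]
ft_force: [-1.5, 0.4, 8.8]
gripper_width: 0.006
grip_force: 4.9
```

Request:
jog_arm --commands "0 0 0.2 0 0; 0 0 0 0 0"

```text
t: 29.5
tool_pos: [581.0, -17.7, 60.7]
ee_rot: [3.14, 0.002, 2.46]
ft_force: [-2.9, 2.0, 17.7]
gripper_width: 0.002
grip_force: 8.7
```

Run:
```python
from h import *
c=cam("scene"); save(c,"s6",(270,110,370,230),5); W=cloud(c); Z=W[...,2]; P=W[(Z>60)&(Z<140)&(np.hypot(W[...,0]-574,W[...,1]+8)<80)]
d=P[:,:2]-[574,-8]; e=np.array([np.cos(np.radians(141)),np.sin(np.radians(141))]); rad=d@e; lat=d@[-e[1],e[0]]
for x in range(-40,70,10):
    k=(rad>=x)&(rad<x+10)&(abs(lat)<30); q=P[k]
    if len(q): print(x,len(q),np.percentile(q[:,2],[0,50,100]).round(),np.percentile(lat[k],[0,50,100]).round())
```

```text
-40 6 [ 60. 128. 137.] [-17.  -3.  13.]
-30 168 [ 67. 111. 140.] [-29.   2.  30.]
-20 44 [ 62. 123. 140.] [-28.  13.  23.]
-10 17 [ 60.  81. 138.] [-29.  10.  22.]
0 10 [ 62.  73. 140.] [ 7. 10. 25.]
10 6 [62. 77. 87.] [8. 8. 9.]
20 4 [71. 79. 84.] [ 5.  8. 10.]
40 2 [66. 66. 66.] [ 9. 11. 12.]
50 7 [61. 66. 72.] [11. 14. 15.]
60 1 [67. 67. 67.] [14. 14. 14.]
```

View pics/s6.png

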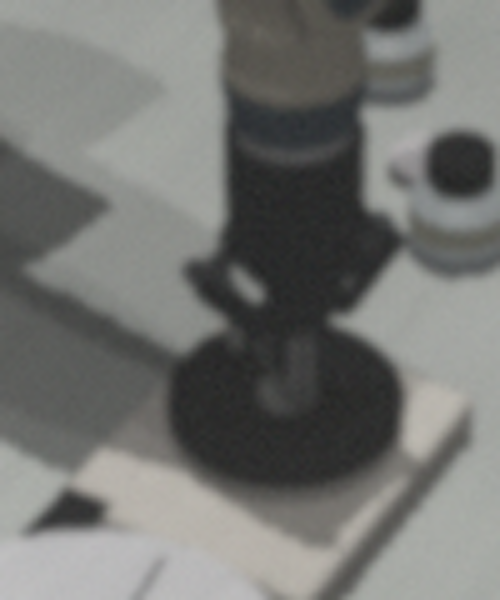

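The handle met its firm stop (17.7 N). Now I'll back off and look at the handle and jars.

Request:
jog_arm --commands "0 0 -4 0 0; 0 0 -4 0 0; 0 0 -4 0 8.5; 4.7 -1.3 0 0 8.5; 4.7 -1.3 0 0 8.5; 4.7 -1.3 0 0 8.5; 4.7 -1.3 0 0 8.5; 0 0 0 0 8.5"

```text
t: 30.55
tool_pos: [398.8, 61.2, 179.2]
ee_rot: [3.141, 0.0, 2.462]
ft_force: [0.5, 0.3, -0.1]
gripper_width: 0.994
grip_force: 0.0
```

Run:
```python
from h import *
c=cam("top"); print(status.state()["tool_pos"],lines(c)); caps(c)
W=cloud(c); Z=W[...,2]; b=(Z>72)&(Z<160)&(np.hypot(W[...,0]-566,W[...,1]+8)<80); P=W[b]
C=np.array([565.7,-8.2]); d=P[:,:2]-C; rad=d@[np.cos(np.radians(141)),np.sin(np.radians(141))]
for x in range(-40,70,10):
    q=P[(rad>=x)&(rad<x+10)]
    if len(q): print(x,len(q),np.median(q[:,2]).round(),q[:,2].max().round())
v,u=np.mgrid[:400,:640]
for C in ((595,364),(567,225),(443,368)):
    P=W[(Z>72)&(Z<86)&(np.hypot(W[...,0]-C[0],W[...,1]-C[1])<35)]
    if len(P): print(len(P),P.mean(0).round(),((P.min(0)+P.max(0))/2).round())
save(c,"t7",(120,120,360,320),3)
```

```text
[400.70905769  60.60171338 179.24754379] [  5.2  95.1 185.  275.1]
cap (154.1, 254.5) 206.5 8.9 [443. 371.]
cap (340.0, 233.0) 137.5 9.4 [ 495. -139.]
cap (207.7, 208.7) 194.5 8.5 [568. 227.]
cap (158.0, 199.1) 197.5 8.5 [597. 366.]
-30 21 86.0 94.0
-20 28 87.0 91.0
-10 27 87.0 92.0
0 26 86.0 94.0
10 25 86.0 90.0
20 25 85.0 90.0
30 16 83.0 87.0
40 20 84.0 88.0
50 37 83.0 89.0
214 [594. 367.  79.] [595. 367.  79.]
212 [567. 227.  79.] [567. 228.  79.]
225 [442. 371.  79.] [441. 371.  79.]
```

View pics/t7.png

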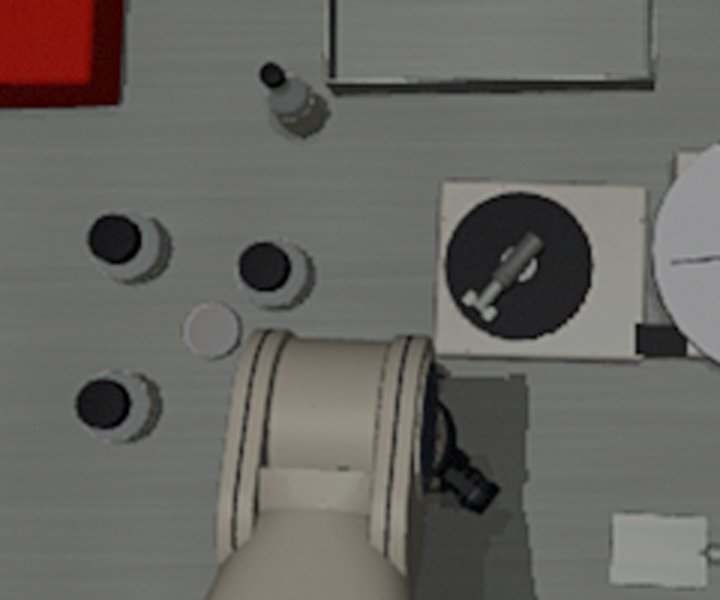

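The handle now lies flat (87 mm throughout) with the hump at 5.2°. The jars stand at (567,227), (595,366) and (443,370). I'll take jar B first, approaching over it and gripping its cap.

Request:
jog_arm --commands "-0.5 4.7 0 0 8.5; -0.5 4.7 0 0 8.5; -0.5 4.7 0 0 8.5; -0.5 4.7 0 0 8.5; -0.6 4.8 0 0 8.5; 0 0 4 0 8.5; 0 0 3 0 8.5; 0 0 0 0 8.5"

```text
t: 31.6
tool_pos: [569.9, 226.5, 105.9]
ee_rot: [-3.138, -0.003, 2.46]
ft_force: [-0.5, -0.5, 0.4]
gripper_width: 0.995
grip_force: 0.0
```

```bash
cat >> h.py <<'E'
def sc(zc=(50,80),near=None,zf=(0,0)):
    c=cam("scene"); T=status.state()["tool_pos"]; W=cloud(c); Z=W[...,2]; D=np.hypot(W[...,0]-T[0],W[...,1]-T[1])
    print(T.round(1))
    for z in range(40,220,10):
        P=W[(Z>z)&(Z<z+10)&(D<62)]
        if len(P)>3: print(z,len(P),np.percentile(P[:,0],[3,50,97]).round(),np.percentile(P[:,1],[3,50,97]).round())
E
python3 - <<'E'
from h import *
sc()
c=cam("scene"); save(c,"s8",(300,60,420,170),5)
E
```

```text
[570.7 226.7 107.9]
40 94 [548. 581. 602.] [196. 212. 237.]
50 25 [558. 580. 593.] [202. 210. 230.]
60 39 [559. 585. 595.] [203. 210. 233.]
70 108 [554. 572. 595.] [204. 223. 247.]
80 5 [574. 578. 582.] [201. 219. 241.]
140 16 [549. 602. 612.] [184. 257. 266.]
150 32 [538. 593. 614.] [180. 251. 267.]
160 35 [537. 554. 613.] [179. 187. 267.]
170 40 [539. 598. 616.] [179. 254. 264.]
180 27 [540. 555. 618.] [175. 195. 263.]
190 63 [540. 559. 616.] [174. 197. 273.]
200 71 [539. 569. 611.] [183. 211. 245.]
210 87 [542. 579. 610.] [173. 212. 272.]
```

View pics/s8.png

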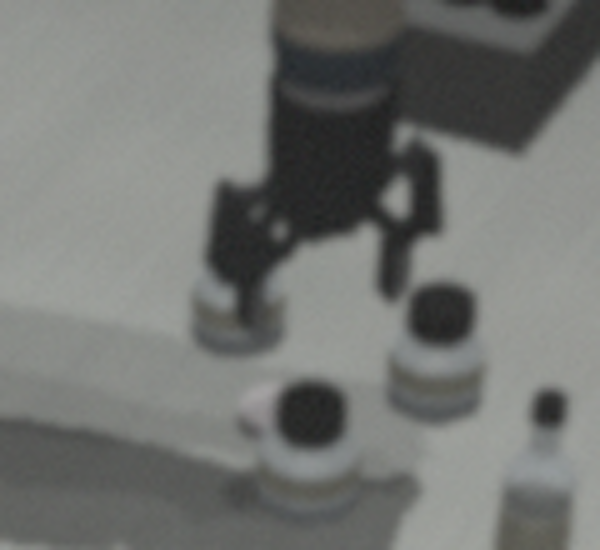

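The fingers straddle the cap at (312,412): gripper centre about (576,223), cap centre (574,225). Descending to grip.

Request:
jog_arm --commands "0 0 3 0 8.5; 0 0 3 0 8.5; 0 0 2.2 0 8.5; 0 0 0 0 8.5; 0 0 0 0 3; 0 0 0 0 3; 0 0 0 0 3; 0 0 0 0 3" --newtons 40

```text
t: 32.7
tool_pos: [571.3, 227.1, 28.3]
ee_rot: [3.14, 0.002, 2.46]
ft_force: [-0.2, -0.9, 6.1]
gripper_width: 0.527
grip_force: 40.1
```

Request:
jog_arm --commands "0 0 0 0 3; 0 0 0 0 3"

```text
t: 32.95
tool_pos: [571.2, 227.2, 28.3]
ee_rot: [3.14, 0.002, 2.46]
ft_force: [-0.5, -0.5, 5.0]
gripper_width: 0.521
grip_force: 40.1
```

Request:
jog_arm --commands "0 0 -2 0 3; 0 0 -4 0 3; 0 0 -4 0 3; 0 0 -4 0 3; 0 0 -2 0 3; -1.2 -1.82 0 0 3; -2.41 -3.64 0 0 3; -2.41 -3.64 0 0 3"

```text
t: 33.95
tool_pos: [558.8, 116.6, 185.8]
ee_rot: [-3.14, -0.001, 2.461]
ft_force: [0.7, 0.0, -0.4]
gripper_width: 0.523
grip_force: 41.5
```

Request:
jog_arm --commands "-2.41 -3.64 0 0 3; -2.41 -3.64 0 0 3; -2.41 -3.64 0 0 3; -2.41 -3.64 0 0 3; -2.41 -3.64 0 0 3; -2.41 -3.64 0 0 3; -2.41 -3.64 0 0 3; -1.2 -1.82 0 0 3"

```text
t: 34.95
tool_pos: [526.8, -209.8, 185.8]
ee_rot: [-3.141, -0.001, 2.458]
ft_force: [-0.5, 1.3, -1.6]
gripper_width: 0.517
grip_force: 41.4
```

Request:
jog_arm --commands "-1.2 -1.82 0 0 3; 0 0 0 0 3; 0 0 0 0 3"

```text
t: 35.33
tool_pos: [526.0, -228.5, 186.6]
ee_rot: [3.141, -0.0, 2.46]
ft_force: [-0.2, -0.8, -1.4]
gripper_width: 0.528
grip_force: 41.4
```

Request:
jog_arm --commands "1.0 1.8 0 0 3; 0 0 3.5 0 3; 0 0 3.5 0 3; 0 0 2.5 0 3; 0 0 0.7 0 3; 0 0 0 0 3"

```text
t: 36.08
tool_pos: [529.9, -208.0, 85.1]
ee_rot: [3.141, 0.0, 2.461]
ft_force: [0.1, 0.2, -1.3]
gripper_width: 0.521
grip_force: 41.5
```

Request:
jog_arm --commands "0 0 0.3 0 3; 0 0 0.2 0 3; 0 0 0 0 3"

```text
t: 36.45
tool_pos: [529.6, -209.0, 79.9]
ee_rot: [3.142, 0.0, 2.46]
ft_force: [-0.1, 0.3, -1.0]
gripper_width: 0.526
grip_force: 41.5
```

Request:
jog_arm --commands "0 0 0.2 0 3; 0 0 0.1 0 3; 0 0 0 0 3"

```text
t: 36.83
tool_pos: [529.5, -208.9, 76.6]
ee_rot: [-3.142, -0.0, 2.46]
ft_force: [0.1, -0.3, -0.8]
gripper_width: 0.525
grip_force: 41.5
```

Request:
jog_arm --commands "0 0 0.1 0 3; 0 0 0 0 3"

```text
t: 37.08
tool_pos: [529.7, -209.1, 76.3]
ee_rot: [-3.142, 0.001, 2.46]
ft_force: [-2.6, 0.4, 4.1]
gripper_width: 0.528
grip_force: 42.0
```

Request:
jog_arm --commands "0 0 0 0 6; 0 0 0 0 7; 0 0 0 0 7; 0 0 -3 0 7; 0 0 -4 0 7; 0 0 -4 0 7; 4.1 2.4 0 0 8.5; 4.1 2.4 0 0 8.5"

```text
t: 38.08
tool_pos: [495.9, -119.3, 185.8]
ee_rot: [3.141, 0.001, 2.459]
ft_force: [0.3, 0.7, 0.1]
gripper_width: 0.996
grip_force: 0.0
```

Request:
jog_arm --commands "4.1 2.4 0 0 8.5; 4.1 2.4 0 0 8.5; 4.1 2.4 0 0 8.5; 4.1 2.5 0 0 8.5; 0 0 0 0 8.5"

```text
t: 38.7
tool_pos: [428.7, 61.0, 186.0]
ee_rot: [3.141, 0.0, 2.464]
ft_force: [0.1, 0.4, -1.1]
gripper_width: 0.992
grip_force: 0.0
```

```bash
cat >> h.py <<'E'
def jars(c=None):
    c=c or cam("top"); W=cloud(c); Z=W[...,2]; v,u=np.mgrid[:400,:640]
    g=cv2.cvtColor(c["img"],cv2.COLOR_RGB2GRAY)
    for nm,lo,hi,box in (("bench",70,90,(480,330)),("deck",115,140,None)):
        m=(Z>lo)&(Z<hi)&(g<60)
        m&= (W[...,1]>120) if nm=="bench" else (np.hypot(W[...,0]-DC[0],W[...,1]-DC[1])<115)
        for ct,s in comps(m,60):
            zc=78 if nm=="bench" else 126
            x0,y0,w,h,A=s; print(nm,ct.round(1),s,ray(c,*ct,zc).round(1)[:2], "r",np.hypot(*(ray(c,*ct,zc)[:2]-DC)).round() if nm=="deck" else "")
    print(lines(c))
E
python3 - <<'E'
from h import *
print(status.state()["tool_pos"]); jars()
E
```

```text
[428.71197745  61.02093753 186.00253761]
bench [126.2 139.1] [ 74 109  80  43 653] [769.9 461.3] r 
bench [ 88.8 134.6] [ 75 126  25  19 114] [784.8 568.7] r 
bench [157.2 199.4] [149 192  17  16 205] [594.8 365.8] r 
bench [ 39.4 254.3] [ 35 225  10  58 242] [447.5 681.6] r 
bench [153.3 254.5] [145 247  17  16 211] [442.7 370.3] r 
deck [366.9 218.9] [359 211  17  17 225] [ 525.5 -207.8] r 71.0
[  5.1  95.1 142.  185.  275.1]
```

The first jar stands at (525.5, −207.8), r 71, and the hump is still at 5.1°. Next is jar A.

Request:
jog_arm --commands "0.75 4.3 0 0 8.5; 0.75 4.3 0 0 8.5; 0.75 4.3 0 0 8.5; 0.75 4.3 0 0 8.5; 0.75 4.3 0 0 8.5; 0.75 4.3 0 0 8.5; 0.75 4.3 0 0 8.5; 0.75 4.3 0 0 8.5"

```text
t: 39.75
tool_pos: [601.9, 363.6, 185.1]
ee_rot: [-3.141, 0.0, 2.459]
ft_force: [0.4, -0.4, -0.5]
gripper_width: 0.994
grip_force: 0.0
```

Request:
jog_arm --commands "0 0 0 0 8.5; 0 0 4 0 8.5; 0 0 3.5 0 8.5; 0 0 0 0 8.5"

```text
t: 40.25
tool_pos: [599.2, 361.4, 108.0]
ee_rot: [-3.137, -0.002, 2.459]
ft_force: [-0.4, 0.2, -0.1]
gripper_width: 0.995
grip_force: 0.0
```

Run:
```python
from h import *
sc()
```

```text
[600.1 362.1 110.4]
40 80 [574. 608. 628.] [336. 350. 376.]
50 27 [587. 610. 626.] [344. 352. 366.]
60 31 [586. 610. 623.] [339. 350. 368.]
70 103 [583. 602. 623.] [342. 362. 387.]
140 12 [575. 635. 641.] [319. 392. 401.]
150 30 [567. 586. 643.] [313. 323. 400.]
160 37 [568. 585. 645.] [314. 323. 402.]
170 30 [568. 626. 643.] [314. 384. 400.]
180 29 [571. 630. 647.] [313. 387. 403.]
190 54 [568. 583. 647.] [310. 329. 407.]
200 62 [567. 597. 641.] [317. 341. 388.]
210 75 [572. 604. 638.] [320. 345. 381.]
```

Request:
jog_arm --commands "0.25 0.3 2.5 0 8.5; 0 0 3 0 8.5; 0 0 2.7 0 8.5; 0 0 0 0 8.5; 0 0 0 0 3; 0 0 0 0 3; 0 0 0 0 3; 0 0 0 0 3"

```text
t: 41.3
tool_pos: [600.8, 367.9, 30.7]
ee_rot: [3.139, 0.001, 2.46]
ft_force: [-1.0, -1.2, 5.8]
gripper_width: 0.522
grip_force: 40.1
```

Request:
jog_arm --commands "0 0 0 0 3; 0 0 0 0 3"

```text
t: 41.55
tool_pos: [600.8, 367.9, 30.7]
ee_rot: [3.139, 0.001, 2.46]
ft_force: [-0.5, -1.1, 6.2]
gripper_width: 0.523
grip_force: 40.1
```

Request:
jog_arm --commands "0 0 -2 0 3; 0 0 -4 0 3; 0 0 -4 0 3; 0 0 -4 0 3; 0 0 -2 0 3; -1.4 -1.54 0 0 3; -2.8 -3.08 0 0 3; -2.8 -3.08 0 0 3"

```text
t: 42.55
tool_pos: [605.3, 261.7, 187.7]
ee_rot: [-3.14, -0.0, 2.46]
ft_force: [0.2, -0.5, -0.6]
gripper_width: 0.522
grip_force: 41.5
```

Request:
jog_arm --commands "-2.8 -3.08 0 0 3; -2.8 -3.08 0 0 3; -2.8 -3.08 0 0 3; -2.8 -3.08 0 0 3; -2.8 -3.08 0 0 3; -2.8 -3.08 0 0 3; -2.8 -3.08 0 0 3; -2.8 -3.08 0 0 3"

```text
t: 43.55
tool_pos: [623.5, -70.9, 187.9]
ee_rot: [-3.141, -0.001, 2.459]
ft_force: [-0.4, -0.7, -2.5]
gripper_width: 0.524
grip_force: 41.5
```

Request:
jog_arm --commands "-2.8 -3.08 0 0 3; -2.8 -3.08 0 0 3; -2.8 -3.08 0 0 3; -2.8 -3.08 0 0 3; -2.8 -3.08 0 0 3; -1.4 -1.54 0 0 3; 0 0 0 0 3; 0 0 0 0 3"

```text
t: 44.55
tool_pos: [637.1, -296.5, 188.5]
ee_rot: [3.141, -0.001, 2.46]
ft_force: [0.5, 0.6, -1.6]
gripper_width: 0.522
grip_force: 41.4
```

Request:
jog_arm --commands "0 0 3.5 0 3; 0 0 3.5 0 3; 0 0 2.5 0 3; 0 0 0.8 0 3; 0 0 0.3 0 3; 0 0 0 0 3"

```text
t: 45.3
tool_pos: [637.9, -297.3, 83.8]
ee_rot: [3.141, 0.001, 2.46]
ft_force: [-0.6, 0.2, -0.4]
gripper_width: 0.525
grip_force: 41.5
```

Request:
jog_arm --commands "0 0 0.2 0 3; 0 0 0.1 0 3; 0 0 0 0 3"

```text
t: 45.68
tool_pos: [637.4, -297.4, 79.8]
ee_rot: [3.142, 0.0, 2.46]
ft_force: [0.2, 0.3, -1.1]
gripper_width: 0.522
grip_force: 41.5
```

Request:
jog_arm --commands "0 0 0.1 0 3; 0 0 0.1 0 3; 0 0 0 0 3"

```text
t: 46.05
tool_pos: [637.6, -297.7, 78.8]
ee_rot: [3.142, 0.002, 2.46]
ft_force: [-1.8, -0.2, 4.8]
gripper_width: 0.521
grip_force: 42.1
```

Request:
jog_arm --commands "0 0 0.1 0 3; 0 0 0 0 3"

```text
t: 46.3
tool_pos: [637.7, -297.8, 78.7]
ee_rot: [3.141, 0.003, 2.46]
ft_force: [-2.6, 1.2, 10.8]
gripper_width: 0.527
grip_force: 42.6
```

Request:
jog_arm --commands "0 0 0 0 6; 0 0 0 0 7; 0 0 0 0 7; 0 0 -3 0 7; 0 0 -4 0 7; 0 0 -4 0 7; 3.9 1.5 0 0 8.5; 3.9 1.5 0 0 8.5"

```text
t: 47.3
tool_pos: [595.4, -224.5, 186.6]
ee_rot: [3.141, 0.0, 2.459]
ft_force: [-0.7, 0.6, -0.1]
gripper_width: 0.995
grip_force: 0.0
```

Request:
jog_arm --commands "3.9 1.5 0 0 8.5; 3.9 1.5 0 0 8.5; 3.9 1.5 0 0 8.5; 3.9 1.5 0 0 8.5; 3.9 1.5 0 0 8.5; 3.9 1.5 0 0 8.5; 3.9 1.5 0 0 8.5; 3.9 1.5 0 0 8.5"

```text
t: 48.3
tool_pos: [428.3, 65.9, 186.7]
ee_rot: [3.141, 0.0, 2.46]
ft_force: [0.8, 1.4, 0.6]
gripper_width: 0.995
grip_force: 0.0
```

Run:
```python
from h import *
print(status.state()["tool_pos"]); jars(); print(status.state()["tool_pos"])
```

```text
[428.2687866   65.86037199 186.71315749]
bench [ 90.4 116.9] [ 78 109  24  16  64] [837.4 567.6] r 
bench [123.2 138.2] [ 76 109  78  43 706] [772.4 469.9] r 
bench [114.5 121.5] [104 112  26  21 128] [822.6 497.4] r 
bench [102.9 132.9] [ 94 121  22  21 104] [789.3 528.7] r 
bench [ 39.5 253.9] [ 35 225  10  58 251] [448.8 681.5] r 
bench [153.3 254.4] [145 247  17  16 212] [442.9 370.1] r 
deck [398.1 178.9] [390 171  17  17 229] [ 632.  -294.8] r 67.0
deck [366.8 218.9] [359 211  17  17 229] [ 525.4 -207.6] r 71.0
[  5.2  95.1 142.  185.  275.1 320. ]
[425.5417647   68.75499249 186.91294735]
```

Both jars are placed (r 71 and r 67) with the hump at 5.2°. Last is jar C at (443,370).

Request:
jog_arm --commands "2.48 3.56 0 0 8.5; 2.48 3.56 0 0 8.5; 2.48 3.56 0 0 8.5; 2.48 3.56 0 0 8.5; 2.48 3.56 0 0 8.5; 2.48 3.56 0 0 8.5; 2.48 3.56 0 0 8.5; 0 0 0 0 8.5"

```text
t: 49.35
tool_pos: [451.0, 370.0, 185.8]
ee_rot: [-3.141, -0.001, 2.463]
ft_force: [-0.9, -0.3, -0.1]
gripper_width: 0.997
grip_force: 0.0
```

Request:
jog_arm --commands "0 0 4 0 8.5; 0 0 3.5 0 8.5; 0 0 0 0 8.5; 0 0 0 0 8.5"

```text
t: 49.85
tool_pos: [451.9, 367.6, 113.1]
ee_rot: [3.14, 0.001, 2.46]
ft_force: [0.0, -0.6, 0.6]
gripper_width: 0.993
grip_force: 0.0
```

Run:
```python
from h import *
sc()
```

```text
[452.1 367.8 113.4]
40 74 [427. 460. 476.] [340. 357. 385.]
50 22 [435. 456. 470.] [349. 356. 367.]
60 36 [434. 458. 472.] [347. 357. 374.]
70 90 [429. 449. 469.] [348. 371. 391.]
150 22 [426. 477. 496.] [322. 394. 410.]
160 28 [416. 457. 497.] [319. 362. 405.]
170 32 [421. 478. 496.] [319. 393. 405.]
180 31 [420. 478. 496.] [319. 395. 409.]
190 33 [422. 438. 500.] [315. 331. 407.]
200 47 [420. 440. 499.] [316. 335. 410.]
210 84 [422. 455. 494.] [325. 353. 385.]
```

Request:
jog_arm --commands "0.75 -0.15 2.5 0 8.5; 0 0 3 0 8.5; 0 0 3 0 8.5; 0 0 0 0 8.5; 0 0 0 0 3; 0 0 0 0 3; 0 0 0 0 3; 0 0 0 0 3"

```text
t: 50.9
tool_pos: [445.3, 371.7, 28.4]
ee_rot: [3.139, 0.001, 2.46]
ft_force: [-1.4, -0.5, 6.1]
gripper_width: 0.524
grip_force: 40.0
```

Request:
jog_arm --commands "0 0 0 0 3; 0 0 0 0 3"

```text
t: 51.15
tool_pos: [445.2, 371.7, 28.4]
ee_rot: [3.139, 0.001, 2.46]
ft_force: [-1.1, -1.3, 6.6]
gripper_width: 0.523
grip_force: 40.0
```

Request:
jog_arm --commands "0 0 -2 0 3; 0 0 -4 0 3; 0 0 -4 0 3; 0 0 -4 0 3; 0 0 -3 0 3; -1.55 -1.47 0 0 3; -3.1 -2.93 0 0 3; -3.1 -2.93 0 0 3"

```text
t: 52.15
tool_pos: [457.9, 263.6, 195.8]
ee_rot: [-3.14, -0.0, 2.461]
ft_force: [0.4, -0.8, -1.8]
gripper_width: 0.524
grip_force: 41.7
```

Request:
jog_arm --commands "-3.1 -2.93 0 0 3; -3.1 -2.93 0 0 3; -3.1 -2.93 0 0 3; -3.1 -2.93 0 0 3; -3.1 -2.93 0 0 3; -3.1 -2.93 0 0 3; -3.1 -2.93 0 0 3; -3.1 -2.93 0 0 3"

```text
t: 53.15
tool_pos: [502.4, -74.7, 195.9]
ee_rot: [-3.141, -0.001, 2.459]
ft_force: [0.8, -0.7, -1.8]
gripper_width: 0.525
grip_force: 41.7
```

Request:
jog_arm --commands "-3.1 -2.93 0 0 3; -3.1 -2.93 0 0 3; -3.1 -2.93 0 0 3; -3.1 -2.93 0 0 3; -3.1 -2.93 0 0 3; -1.55 -1.47 0 0 3; 0 0 0 0 3; 0 0 0 0 3"

```text
t: 54.15
tool_pos: [533.8, -304.5, 196.5]
ee_rot: [3.141, -0.001, 2.46]
ft_force: [-0.2, 0.5, -2.0]
gripper_width: 0.523
grip_force: 41.7
```

Request:
jog_arm --commands "0 0 3.5 0 3; 0 0 3.5 0 3; 0 0 3 0 3; 0 0 1.2 0 3; 0 0 0.3 0 3; 0 0 0 0 3"

```text
t: 54.9
tool_pos: [534.7, -305.4, 82.8]
ee_rot: [3.142, 0.002, 2.46]
ft_force: [0.2, -0.1, -2.0]
gripper_width: 0.524
grip_force: 41.7
```

Request:
jog_arm --commands "0 0 0.2 0 3; 0 0 0.1 0 3; 0 0 0 0 3"

```text
t: 55.28
tool_pos: [534.2, -305.4, 78.8]
ee_rot: [-3.142, 0.0, 2.46]
ft_force: [-0.2, 0.6, -0.8]
gripper_width: 0.522
grip_force: 41.7
```

Request:
jog_arm --commands "0 0 0.1 0 3; 0 0 0.1 0 3; 0 0 0 0 3"

```text
t: 55.65
tool_pos: [534.2, -305.4, 76.7]
ee_rot: [-3.142, 0.0, 2.46]
ft_force: [0.7, 0.5, -2.0]
gripper_width: 0.52
grip_force: 41.8
```

Request:
jog_arm --commands "0 0 0.1 0 3; 0 0 0 0 3"

```text
t: 55.9
tool_pos: [534.4, -305.6, 76.5]
ee_rot: [-3.142, 0.001, 2.46]
ft_force: [-1.9, 0.1, 5.7]
gripper_width: 0.521
grip_force: 42.3
```

Contact made; I'll release and retreat to the viewing position.

Request:
jog_arm --commands "0 0 0 0 6; 0 0 0 0 7; 0 0 0 0 7; 0 0 -3 0 7; 0 0 -4 0 7; 0 0 -4 0 7; 3.8 2.2 0 0 8.5; 3.8 2.2 0 0 8.5"

```text
t: 56.9
tool_pos: [502.7, -222.8, 185.8]
ee_rot: [3.141, 0.001, 2.459]
ft_force: [0.7, 0.5, 0.9]
gripper_width: 0.997
grip_force: 0.0
```

Request:
jog_arm --commands "3.8 2.2 0 0 8.5; 3.8 2.2 0 0 8.5; 3.8 2.2 0 0 8.5; 3.8 2.2 0 0 8.5; 3.8 2.2 0 0 8.5; 3.8 2.2 0 0 8.5; 0 0 0 0 8.5; 0 0 0 0 8.5"

```text
t: 57.9
tool_pos: [409.3, 22.7, 185.8]
ee_rot: [3.141, 0.001, 2.461]
ft_force: [0.3, 0.5, 0.4]
gripper_width: 0.995
grip_force: 0.0
```

Run:
```python
from h import *
print(status.state()["tool_pos"]); c=cam("top"); jars(c); s=cam("scene")
W=cloud(c); Z=W[...,2]; P=W[(Z>72)&(Z<160)&(np.hypot(W[...,0]-566,W[...,1]+8)<80)]
d=P[:,:2]-[565.7,-8.2]; rad=d@[np.cos(np.radians(141)),np.sin(np.radians(141))]
print([(x,np.median(P[(rad>=x)&(rad<x+20),2]).round()) for x in (-30,-10,10,30)])
a=c["img"][120:270,100:440][:,:,::-1]; b=s["img"][180:330,180:360][:,:,::-1]
cv2.imwrite("pics/f.png",cv2.resize(np.hstack([a,b]),None,fx=1.53,fy=1.53,interpolation=cv2.INTER_CUBIC))
```

```text
[409.32665951  22.73426805 185.82973006]
bench [114.1 114.9] [107 109  15  14  70] [842.3 499.7] r 
bench [124.9 138.5] [ 74 109  80  43 665] [771.5 465. ] r 
bench [114.8 133.8] [110 124  12  22  66] [786.  494.7] r 
bench [ 39.2 254.9] [ 27 225  18  58 253] [445.9 682.1] r 
deck [398.1 178.9] [390 171  17  17 231] [ 632.  -294.6] r 67.0
deck [403.2 216.2] [395 208  18  17 233] [ 531.3 -303.9] r 69.0
deck [366.8 218.9] [359 211  17  17 229] [ 525.4 -207.6] r 71.0
[ 98.7 142.  206.4 232.  240.  281.1 319. ]
[(-30, np.float64(87.0)), (-10, np.float64(87.0)), (10, np.float64(86.0)), (30, np.float64(82.0))]
```

View pics/f.png

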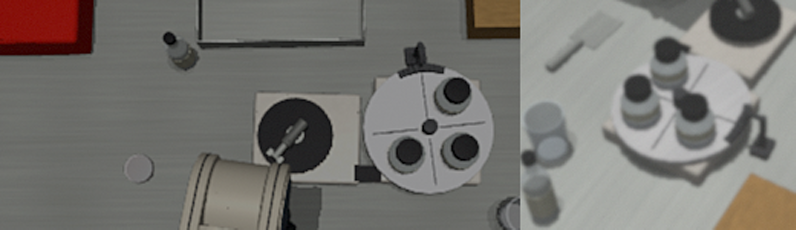

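All three jars stand on the deck, the handle is flat, and the bystanders are untouched. The line detector is disturbed by the jars, so I'll recheck the carousel's angle using the hump and local minima.

Run:
```python
from h import *
c=cam("top"); g=cv2.cvtColor(c["img"],cv2.COLOR_RGB2GRAY); C=DC
h=hump(c,C); h=h[abs(h-5)<40]; print("hump",h.min(),h.max())
for q0,q1 in((28,60),(60,95)):
  for a0 in (5,95,185,275):
    L=[(a,np.mean([cv2.getRectSubPix(g,(1,1),proj(c,[C[0]+q*np.cos(np.radians(a)),C[1]+q*np.sin(np.radians(a)),48]))[0,0] for q in range(q0,q1,2)]).round()) for a in range(a0-8,a0+11)]
    m=min(L,key=lambda t:t[1]); print(q0,a0,m,[int(x[1]) for x in L])
save(c,"f2",(330,140,430,255),5)
```

```text
hump -34.54543691650372 28.555707116978578
28 5 (5, np.float64(113.0)) [147, 145, 143, 142, 135, 128, 121, 116, 113, 114, 118, 126, 135, 141, 145, 147, 148, 148, 148]
28 95 (95, np.float64(106.0)) [150, 146, 142, 138, 133, 123, 116, 109, 106, 108, 113, 122, 133, 141, 147, 149, 149, 148, 144]
28 185 (185, np.float64(111.0)) [148, 148, 147, 141, 135, 127, 119, 113, 111, 114, 119, 126, 134, 140, 144, 146, 147, 147, 147]
28 275 (275, np.float64(105.0)) [148, 145, 142, 139, 132, 123, 114, 108, 105, 106, 112, 121, 132, 140, 145, 148, 149, 148, 148]
60 5 (5, np.float64(111.0)) [147, 147, 147, 148, 148, 145, 134, 120, 111, 114, 126, 141, 148, 148, 148, 147, 147, 147, 147]
60 95 (95, np.float64(103.0)) [147, 147, 148, 149, 148, 143, 129, 112, 103, 108, 125, 141, 148, 149, 148, 147, 147, 147, 147]
60 185 (185, np.float64(112.0)) [147, 147, 147, 148, 150, 145, 132, 117, 112, 118, 131, 143, 148, 148, 148, 147, 147, 147, 147]
60 275 (275, np.float64(101.0)) [148, 147, 148, 149, 148, 144, 129, 112, 101, 106, 123, 139, 147, 148, 148, 147, 147, 147, 147]
```

View pics/f2.png

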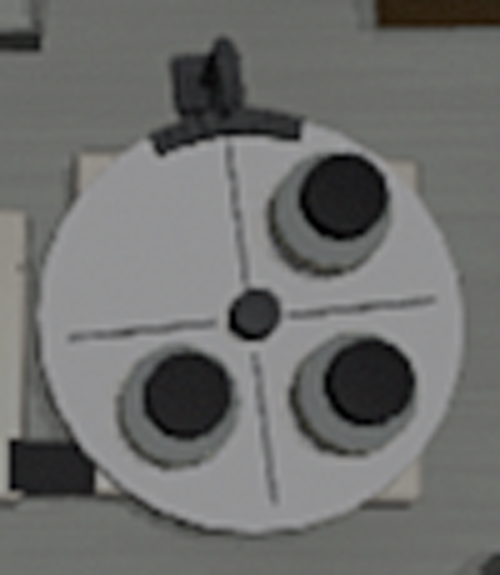

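The line to the hump is still at 5.2°, under the pointer. The three jars stand upright in their quarters and the arm is clear, so I'm handing in.

```bash
python3 -c "
from plant import order
print(order.hand_in())"
```

```text
the job is handed in; nothing more can be done
None
```

I handed the job in at about 58 s with the high spot measured within 1° (about 2 mm) of the pointer, the handle folded flat, and all three jars upright on the carousel 67–71 mm from its axis; the hand-in call returned no verdict.

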